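Pin the burner's tilt shaft

TASK

Lock the tilt of the bench burner: take the steel locking pin out of the wooden rack, stand it in the hole on top of the bracket so that it rests on the shaft, and let go. Then swing the crank slowly away from the robot until you feel the pin drop into the shaft's hidden cross-hole and stop it, never forcing the crank against the pin; ease the crank to the middle of its play, and finally push the pin straight down past its spring catch until the head sits flush on the bracket. Leave everything else where it is.

Things in the scene. Friction and masses are not known exactly. Their poses are not given: they have to be found in the camera images.
- bracket: grey steel burner bracket fixed to the bench: a 64 x 64 mm block, 137 mm high, on a dark base plate 140 x 120 x 10 mm. Origin: centre of the underside, right below the bore; z up, y along the tilt shaft towards the crank's handgrip, x the way the brass burner points, away from the robot (within 0.3 rad)
- bore (a point): centre of the mouth of the vertical round bore in the bracket's flat top, 137 mm above the bench; 11.5 mm wide, 2 mm chamfer, through the 26 mm thick top wall
- shaft_top (a point): where a pin in the bore comes to rest: top of the hidden shaft, 109 mm above the bench. The shaft is 48 mm thick here, its axis 85 mm above the bench along the bracket's y. Its 12.5 mm cross-hole lines up when the crank's arm is somewhere between upright and 0.5 rad beyond upright (away from the robot), where is not known; with the pin's nose in it the crank has about 0.17 rad of play, and the pin goes through freely only near the middle of that play
- socket (a point): mouth of the 16 mm square hole below the shaft, 59 mm above the bench, in line with the bore; it takes the pin's nose. Inside the cross-hole, 7 to 9 mm below the shaft's surface, is a spring catch: a pin standing in the bore falls onto it by its own weight as the hole lines up, and then blocks the crank; pushing it past and on down takes 6 to 20 N
- crank: tilt shaft with crank and burner, one turning part on a hinge along the bracket's y. Origin on the shaft's axis right below the bore, 85 mm above the bench; z runs along the crank's arm; positive turning about y leans the arm to the bracket's +x. Stops: 0.72 rad towards, 0.80 rad away from the robot. It starts 0.40 to 0.62 rad towards the robot and stays where it is left
- grip (a point): centre of the round black handgrip, 16 mm thick, 119 mm to the bracket's +y side of the bore and 85 mm from the shaft's axis; it lies along the bracket's y at every angle, its free part from 86 to 154 mm from the bore. Turning takes 2 to 5 N here. Once the pin blocks the crank, its side load is 3.5 times the push here: more than about 15 N bends it
- burner (a point): on the shaft's axis, in the middle of the brass burner barrel (30 mm thick, reaching 85 mm forward and 45 mm back), 92 mm to the bracket's -y side of the bore; the barrel points 30 degrees upward when the crank's arm is upright and tilts with it, up to 185 mm above the bench. The arm (a 14 x 8 mm bar) stands on the other side, 80 mm from the bore
- pin: steel locking pin, 112 mm long, about 90 g: plain round stem 10 mm thick and 92 mm long with a tapered nose, and a square steel head 22 x 22 mm, 20 mm tall. Origin at the tip of the nose; z towards the head, x and y square to the head's sides. It stands upright, nose down, in any one of the rack's three holes. Fully home in the bracket its nose is 45 mm above the bench and its head rests on the bracket
- rack: wooden block 75 x 170 x 50 mm, fixed; origin at the centre of its underside, row of three square holes along its y, 50 mm apart, each 11.5 mm wide and 40 mm deep (floor 10 mm above the bench)
- pick: bystander standing in the rack: dark steel stem and slim wooden handle 13 to 15 mm thick, 118 mm long, origin at its lower tip
- reamer: bystander standing in the rack: dark 10 mm stem with a black ball 22 mm across, 89 mm long, origin at its lower tip
- jar: bystander: glass jar with steel cap, 60 mm across, 75 mm tall, origin under its centre
- paddle: bystander lying flat: dark graphite-coloured plate 90 x 60 x 10 mm on a wooden handle, 225 mm long in all, origin near its middle, handle to its -x
- canister: bystander: closed steel canister, 72 mm across, 90 mm tall, origin under its centre
- wrench: bystander: steel wrench 175 mm long, lying flat along its x
- tweezers: bystander: steel tweezers, 150 mm long, lying flat along its x
Mind the look-alikes: they are no part of the job. Leave any orange or purple look-alike of the pin alone.

How it is judged:
By the outcome, as a careful person would: the job done as asked, in the order asked, and still so for the second after the job is handed in, with the robot touching nothing.
It also fails if it takes over 67 s, if anything falls off the work surface, if the arm or the gripper's body presses on something with over 40 N, if the wrist force passes 120 N, or if a joint passes its speed limit or range.

ROBOT

A 6-joint arm with a two-finger parallel gripper is mounted at the origin on the work surface. World frame = base frame: x ahead of the robot, y to its left, z up, the work surface at z = 0. Lengths are in m, angles in rad, forces in N, time in s.
With the tool pointing down it reaches from about 0.225 to 0.875 m from the base axis. Payload 3.4 kg.
Tool frame: the origin (TCP) lies midway between the tips of the shut fingers; the grasp point (between the pads) lies 19 mm behind it (manip.grasp_offset is the distance from the TCP to the grasp point, in m); x points along the fingers, y is the direction in which the jaws open and shut, and the axes are right-handed (so a half turn about x gives the same grasp; the last joint's range is limited). The gripper opens to 85 mm and grips with 20 to 120 N. Pads are 22 mm wide; open, the fingers measure 114 mm over their backs; the gripper's body (76 mm by 85 mm) begins 54 mm behind the grasp point. The pads swing forward as they close: fully open they stand 13 mm farther back than shut.
Start: joints at [1.204, 0.276, 1.505, -0, 1.361, -0.121], TCP at [0.14, 0.558, 0.209] pointing down, gripper open.
Joint ranges: [-2.89, 2.89], [-0.75, 2.08], [0.22, 2.7], [-1.18, 4.32], [0.11, 2.71], [-2.7, 2.7]. Speed limits (rad/s): [2.57, 2.57, 3.14, 3.14, 3.14, 3.14].

INTERFACE

Orientations are given as a unit quaternion [w, x, y, z].
In Python, from rig import manip gives the robot as it stands.
- The arm moves only by the shell command python3 -m creep 'ROWS' [OPENING] [FORCE]. ROWS is a JSON object of lists of equal length, an entry for each row: "delta_pos": the shift along the tool's x, y, z in cm, a list of three; "dr": the turn, a rotation vector about the tool's x, y, z in rad, a list of three. In form: {"delta_pos": [[dx, dy, dz], ...], "dr": [[rx, ry, rz], ...]}. A call has 1 to 10 rows; each row is the pose to reach, as a shift and turn from the pose commanded when the call began, along the tool's axes at that moment; what a row does not reach only later rows make up. A row lasts 1/10 s, in which the tool goes at most 50 mm and 8.59 degrees, less where a joint would pass 70% of its speed; a pose out of reach is approached as far as the arm can. A call with a gripper value outside its range is refused whole. OPENING is the opening, from -1 (shut) to 1 (fully open), set as the call begins (- or left out, the last holds). The fingers move at their own pace and stop on an object; FORCE is the grip in N (left out, the last holds). Time passes only in rows, so rows that repeat a pose let the fingers close. It gives the time, the measured TCP pose, the force and the opening at its end, in the units of the state.
- manip.get_state(): the state, without advancing time (a new reading comes with each control period).
- manip.get_image(name): name is "side" or "top" or "wrist"; returns a dict with "pixels" (384x512x3 uint8, blue, green, red), "depth" (384x512 float32, m along the optical axis (not along the pixel's ray), 0 where there is no reading), "intrinsics" (3x3 intrinsics, pixels), "k1" (the pictures are not rectified: a ray, as slopes to the right and down, at radius r is drawn at 1 + k1 r^2 times it, then the intrinsics apply), "rvec" (rotation vector, rad) and "tvec" (3), from world to camera coordinates, as OpenCV has them. Camera axes: x right, y down, z forward; pixel columns grow to the right and rows downward; lengths in m; the calibration is good to about 2 mm. A picture is of the moment at which its call begins.
- manip.sign_off(): hands the job in, once; it reports no verdict.
The state is a dict: "clock": time; "qpos": joint angles; "qd": joint speeds; "effort": joint torques, N m; "position": TCP position; "ee_rot": TCP orientation; "contact_force": force on the tool from outside, world axes, zero at the start; "moment": the same for the moment, N m; "width": finger opening in m.
Only numpy, scipy, OpenCV 4.12 (cv2) and the standard library are available. Lean on these libraries where they do the work, as an engineer would, in place of code of your own. Each camera call takes 0.05 s, during which the arm holds its last target. There are 200 camera calls.

## Working session

There is one attempt and no reset: what is moved stays moved. The work goes in short steps, Python scripts to look and compute and a shell command to move; the robot and the scene stay as the last step left them, time stands still between calls to the robot, and variables do not carry over. Pictures are saved under pics/ and viewed, about 8 in all and at most 12, crops included, and the job is handed in when it is done.

```bash
mkdir -p pics; ls
cat > h.py <<'E'
import numpy as np,cv2
from rig import manip
from scipy.spatial.transform import Rotation as R
def snap(n,f):
    d=manip.get_image(n); np.savez('pics/'+f+'.npz',**d); cv2.imwrite('pics/'+f+'.png',d['pixels']); return d
def load(f): return dict(np.load('pics/'+f+'.npz'))
def cam(d): return R.from_rotvec(np.ravel(d['rvec'])).as_matrix(),np.ravel(d['tvec'])
def ray(d,u,v):
    K=d['intrinsics'];k=float(d['k1'])
    s=cv2.undistortPoints(np.array([[[u,v]]],float),K,np.array([k,0,0,0.])).ravel()
    M,t=cam(d); return -M.T@t, M.T@np.array([s[0],s[1],1])
def atz(d,u,v,z):
    c,r=ray(d,u,v); return c+r*(z-c[2])/r[2]
def atdepth(d,u,v):
    c,r=ray(d,u,v); return c+r*float(d['depth'][int(round(v)),int(round(u))])
def tri(l):
    A=np.zeros((3,3));b=np.zeros(3)
    for d,u,v in l:
        c,r=ray(d,u,v); r=r/np.linalg.norm(r);P=np.eye(3)-np.outer(r,r);A+=P;b+=P@c
    p=np.linalg.solve(A,b); return p
def proj(d,p):
    M,t=cam(d); return cv2.projectPoints(np.array([p],float),d['rvec'],d['tvec'],d['intrinsics'],np.array([float(d['k1']),0,0,0]))[0].ravel()
def st():
    s=manip.get_state(); return s,np.array(s['position']),R.from_quat(np.roll(s['ee_rot'],-1)).as_matrix()
def delta(p,xa=None,ya=None):
    """cm shift and rotvec in tool axes to reach TCP p with tool x=xa,y=ya"""
    s,q,M=st(); print('dpos',np.round(M.T@(np.array(p)-q)*100,2))
    if xa is not None:
        xa=np.array(xa,float);xa/=np.linalg.norm(xa);ya=np.array(ya,float);ya-=xa*(ya@xa);ya/=np.linalg.norm(ya)
        T=np.c_[xa,ya,np.cross(xa,ya)];print('dr',np.round(R.from_matrix(M.T@T).as_rotvec(),3))
E
python3 - <<'E'
from h import *
for n in ('side','top','wrist'):
    d=snap(n,n+'0'); M,t=cam(d); print(n,-M.T@t,M[2],d['intrinsics'][0,0])
s,q,M=st();print(s,M)
a=[cv2.imread(f'pics/{n}0.png') for n in('side','top')]
cv2.imwrite('pics/v0.png',cv2.resize(a[1],(800,600)));cv2.imwrite('pics/v1.png',cv2.resize(a[0],(800,600)))
E
```

```text
pics
side [0.52508205 0.72978099 0.96929919] [ 0.03693783 -0.64728168 -0.76135538] 458.77247974370675
top [ 0.45996761 -0.0050166   1.39257122] [ 0.06743921  0.01122583 -0.99766023] 478.0203594367531
wrist [0.06476549 0.57695977 0.37298823] [ 0.29493253 -0.07651184 -0.95244986] 280.9506467590489
{'clock': 0.15, 'qpos': array([ 1.20398418e+00,  2.76443042e-01,  1.50582007e+00, -1.50925130e-05,
        1.36068500e+00, -1.21006902e-01]), 'qd': array([-1.62958275e-03,  1.01703527e-05, -3.82920593e-03, -1.34904718e-03,
        1.80625332e-05,  5.11696994e-04]), 'effort': array([ 1.37055184e-03, -4.17143834e+01, -2.46031058e+01,  9.54181246e-05,
        7.67981750e-03,  6.26180622e-06]), 'position': array([0.13978583, 0.55732794, 0.20815112]), 'ee_rot': array([ 0.70166236,  0.08621923,  0.7018837 , -0.08715183]), 'contact_force': array([-0.29826723, -0.31402276,  0.80110435]), 'moment': array([-0.03292477,  0.00784424,  0.00558538]), 'width': 0.08490867503945222} [[-4.72344924e-04  2.43334063e-01  9.69942426e-01]
 [-1.27058074e-03  9.69941606e-01 -2.43334476e-01]
 [-9.99999081e-01 -1.34732797e-03 -1.48971420e-04]]
```

View pics/v0.png

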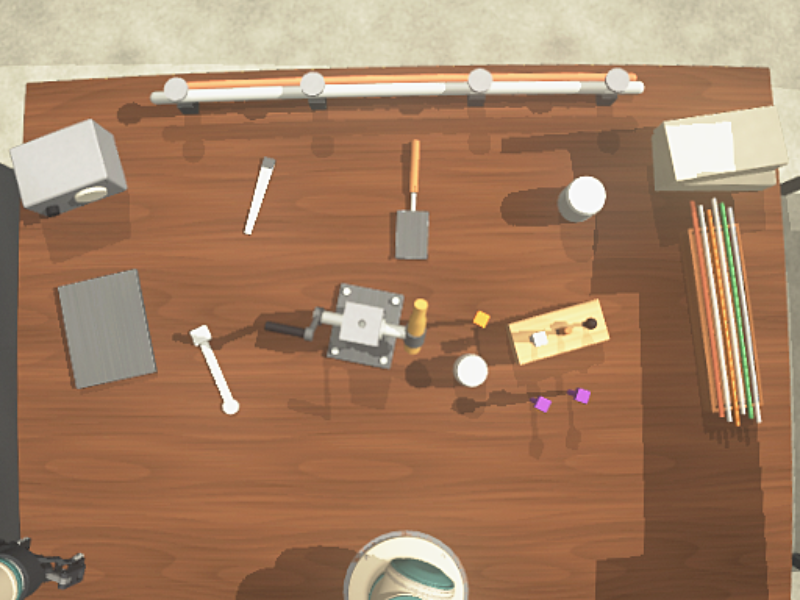

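View pics/v1.png

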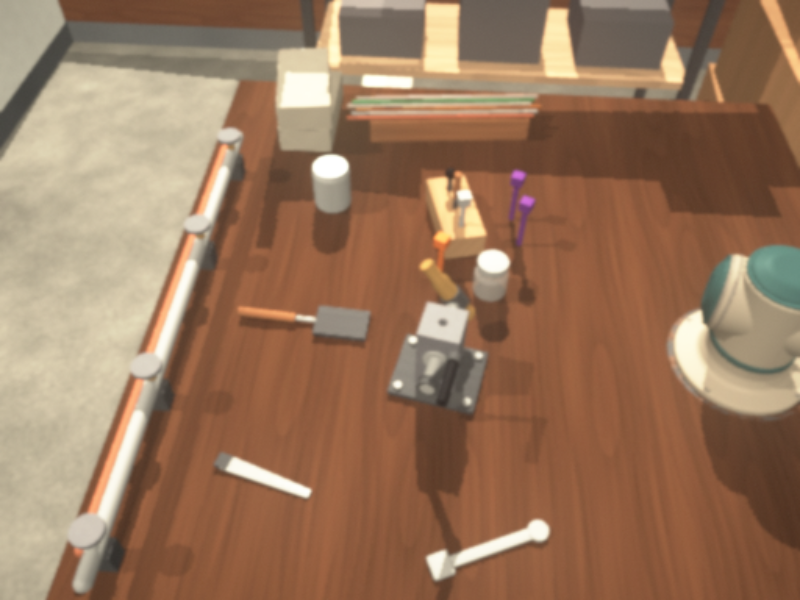

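The top view shows the bracket at (362,322), the grip at (285,328), and the rack with the pin's white square head at (540,340). The orange and purple look-alikes stand outside the rack. Next I'll enlarge crops of both views.

Run:
```python
import cv2,numpy as np
t=cv2.imread('pics/top0.png')[170:250,160:400];s=cv2.imread('pics/side0.png')[100:270,240:320]
a=cv2.resize(t,(0,0),fx=3.3333,fy=3.3333,interpolation=2)
cv2.imwrite('pics/c1.png',a)
s1=cv2.imread('pics/side0.png')[100:165,250:350];s2=cv2.imread('pics/side0.png')[160:270,245:320]
b=np.zeros((600,800,3),np.uint8)
b[:267,:800]=a[:267,:800]
b1=cv2.resize(s1,(400,260),interpolation=2);b[270:530,:400]=b1
b2=cv2.resize(s2,(225,330),interpolation=2);b[270:600,420:645]=b2
cv2.imwrite('pics/c1.png',b)
```

```text
(no output)
```

View pics/c1.png

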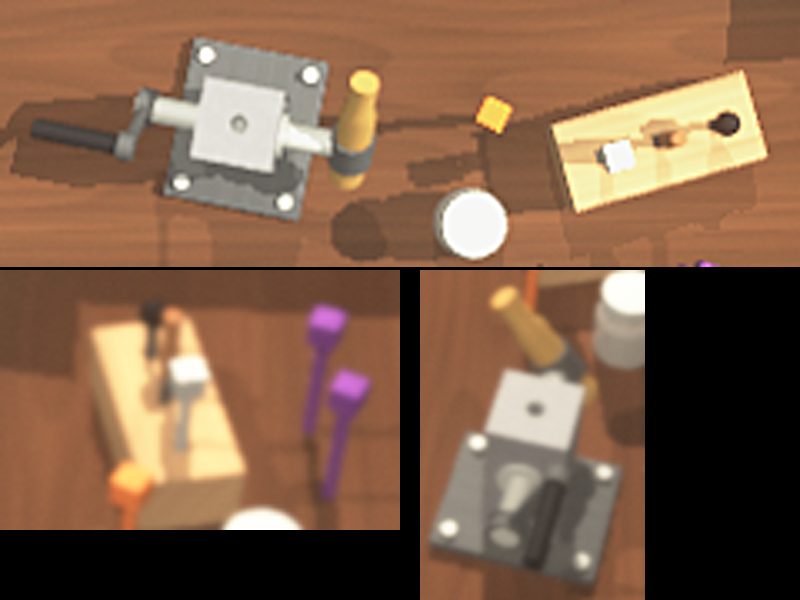

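Run:
```python
from h import *
t=load('top0');s=load('side0')
T=lambda u,v:(160+u/3.3333-.35,170+v/3.3333-.35)
S1=lambda u,v:(250+u/4-.4,100+(v-270)/4-.4)
S2=lambda u,v:(245+(u-420)/3-.35,160+(v-270)/3-.35)
print('bore',tri([(t,*T(239,124)),(s,*S2(535,408))]),atz(t,*T(239,124),.137),atz(s,*S2(535,408),.137))
print('pin',tri([(t,*T(618,155)),(s,*S1(188,361))]),atz(t,*T(618,155),.122),atz(s,*S1(188,361),.122))
for p in [(195,40),(328,63),(298,218),(163,193)]: print('plate',atz(t,*T(*p),.010))
for p in [(207,55),(311,75),(286,203),(181,184)]: print('bolt',atz(t,*T(*p),.015))
for p in [(552,125),(745,72),(768,155),(578,212)]: print('rack',atz(t,*T(*p),.05))
print('pick',atz(t,*T(676,139),.125),'reamer',atz(t,*T(726,123),.09))
for p in [(35,129),(115,145)]: print('grip',atz(t,*T(*p),.160))
print('jar',atz(t,*T(473,223),.075),'orange',atz(t,*T(493,113),.12))
for p in [(610,143),(630,140),(635,165),(608,172)]: print('head',atz(t,*T(*p),.122))
```

```text
bore [0.49862903 0.0663814  0.14065556] [0.49899217 0.06657181 0.137     ] [0.49826214 0.06347869 0.137     ]
pin [ 0.46904813 -0.23247513  0.13491695] [ 0.46900444 -0.23480032  0.122     ] [ 0.46831813 -0.24738548  0.122     ]
plate [0.57684762 0.11115119 0.01      ]
plate [ 0.55459912 -0.00443027  0.01      ]
plate [0.4206654  0.02397491 0.01      ]
plate [0.4441874 0.1407772 0.01     ]
bolt [0.5631614  0.10045417 0.015     ]
bolt [0.54411228 0.01048142 0.015     ]
bolt [0.43389804 0.03399863 0.015     ]
bolt [0.45177112 0.12453143 0.015     ]
rack [ 0.49594755 -0.19247211  0.05      ]
rack [ 0.53764373 -0.35895551  0.05      ]
rack [ 0.46673228 -0.37645896  0.05      ]
rack [ 0.42226396 -0.21262767  0.05      ]
pick [ 0.48075999 -0.28135372  0.125     ] reamer [ 0.49360657 -0.33105615  0.09      ]
grip [0.49707355 0.22439889 0.16      ]
grip [0.48363699 0.16185726 0.16      ]
jar [ 0.41572139 -0.12160492  0.075     ] orange [ 0.50458008 -0.1356227   0.12      ]
head [ 0.47871578 -0.22862492  0.122     ]
head [ 0.48078115 -0.24480524  0.122     ]
head [ 0.46073596 -0.24827521  0.122     ]
head [ 0.4556151  -0.22638685  0.122     ]
```

Run:
```python
from h import *
t=load('top0')
for u,v in [(345,216),(344,217),(231,206),(234,203)]: print(atdepth(t,u,v))
delta([.469,-.236,.24],[0,0,-1],[.967,.252,0])
```

```text
[ 0.46944222 -0.23551491  0.11733767]
[ 0.46680326 -0.2318962   0.12211028]
[0.50210895 0.06897955 0.11069651]
[0.50895326 0.05939072 0.13806794]
dpos [ -3.1  -68.94  51.24]
dr [1.07e+00 1.00e-03 1.00e-03]
```

```bash
python3 -m creep '{"delta_pos":[[-3.1,-68.9,51.2],[-3.1,-68.9,51.2],[-3.1,-68.9,51.2],[-3.1,-68.9,51.2],[-3.1,-68.9,51.2],[-3.1,-68.9,51.2],[-3.1,-68.9,51.2],[-3.1,-68.9,51.2],[-3.1,-68.9,51.2],[-3.1,-68.9,51.2]],"dr":[[1.07,0,0],[1.07,0,0],[1.07,0,0],[1.07,0,0],[1.07,0,0],[1.07,0,0],[1.07,0,0],[1.07,0,0],[1.07,0,0],[1.07,0,0]]}' 0.1 60
python3 - <<'E'
from h import *
delta([.469,-.236,.24],[0,0,-1],[.967,.252,0])
E
```

```text
clock: 1.15
position: [0.3315, 0.0944, 0.227]
ee_rot: [0.56, 0.433, 0.559, -0.432]
contact_force: [1.3, -0.6, 0.1]
width: 0.047
dpos [-1.29  4.97 35.44]
dr [ 0.    -0.    -0.001]
```

```bash
python3 -m creep '{"delta_pos":[[-1.3,5,35.4],[-1.3,5,35.4],[-1.3,5,35.4],[-1.3,5,35.4],[-1.3,5,35.4],[-1.3,5,35.4],[-1.3,5,35.4],[-1.3,5,35.4],[-1.3,5,35.4],[-1.3,5,35.4]],"dr":[[0,0,0],[0,0,0],[0,0,0],[0,0,0],[0,0,0],[0,0,0],[0,0,0],[0,0,0],[0,0,0],[0,0,0]]}'
python3 - <<'E'
from h import *
delta([.469,-.236,.24],[0,0,-1],[.967,.252,0])
d=snap('wrist','w1'); cv2.imwrite('pics/w1b.png',cv2.resize(d['pixels'],(800,600)))
E
```

```text
clock: 2.15
position: [0.4683, -0.2324, 0.2393]
ee_rot: [0.559, 0.433, 0.56, -0.432]
contact_force: [-0.5, 1.0, -0.2]
width: 0.0468
dpos [-0.07 -0.02  0.36]
dr [ 0.    -0.002  0.001]
```

View pics/w1b.png

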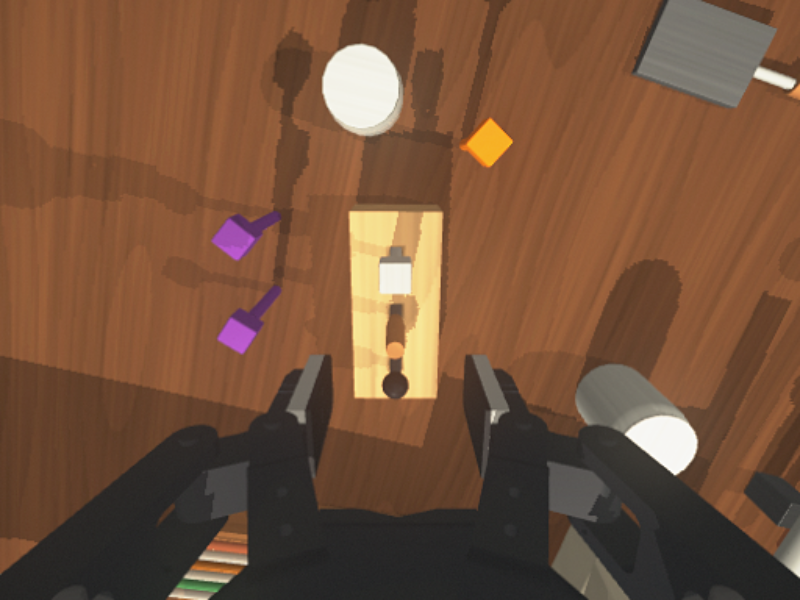

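The head's top face centres at (396,278) and is square to the jaws. The rack is aligned with the tool, and the fingers are at rows 355 and below.

Run:
```python
from h import *
d=load('w1');t=load('top0');c=.64
p=lambda u,v:(u*c-.2,v*c-.2)
a=atdepth(d,*p(396,278));print(a,atz(d,*p(396,278.5),.122))
print(tri([(d,*p(396,278)),(t,345.1,216.2)]))
for q in [(380,263),(411,263),(411,294),(380,294)]: print(atz(d,*p(*q),.122))
delta([*a[:2],.093])
```

```text
[ 0.4687352  -0.2367409   0.12169402] [ 0.46880164 -0.23699211  0.122     ]
[ 0.46835266 -0.2330974   0.1336073 ]
[ 0.45586024 -0.22930655  0.122     ]
[ 0.47574148 -0.22413243  0.122     ]
[ 0.48137892 -0.2450219   0.122     ]
[ 0.46104901 -0.25031409  0.122     ]
dpos [14.66 -0.06  0.49]
```

```bash
python3 -m creep '{"delta_pos":[[4,0,0.5],[8,0,0.5],[11,-0.05,0.5],[13,-0.05,0.5],[14,-0.05,0.5],[14.8,-0.05,0.5],[14.8,-0.05,0.5],[14.8,-0.05,0.5]],"dr":[[0,0,0],[0,0,0],[0,0,0],[0,0,0],[0,0,0],[0,0,0],[0,0,0],[0,0,0]]}'
python3 -m creep '{"delta_pos":[[0,0,0],[0,0,0],[0,0,0],[0,0,0],[0,0,0],[0,0,0],[0,0,0],[0,0,0]],"dr":[[0,0,0],[0,0,0],[0,0,0],[0,0,0],[0,0,0],[0,0,0],[0,0,0],[0,0,0]]}' -1 60; python3 -c "
from h import *
delta([.4687,-.2367,.24],[0,0,-1],[.967,.252,0])"
```

```text
clock: 3.0
position: [0.4705, -0.2388, 0.0929]
ee_rot: [0.56, 0.432, 0.559, -0.432]
contact_force: [0.8, -0.7, 0.6]
width: 0.0467
clock: 3.8
position: [0.4705, -0.2393, 0.0929]
ee_rot: [0.56, 0.432, 0.559, -0.432]
contact_force: [-0.4, 0.9, 6.4]
width: 0.0197
dpos [-14.71  -0.09  -0.27]
dr [-0.     0.002 -0.001]
```

```bash
python3 -m creep '{"delta_pos":[[-0.5,0,0],[-2,0,0],[-4,0,0],[-7,0,0],[-10,0,0],[-14,0,0],[-18,0,0],[-20.5,0,0],[-20.5,0,0],[-20.5,0,0]],"dr":[[0,0,0],[0,0,0],[0,0,0],[0,0,0],[0,0,0],[0,0,0],[0,0,0],[0,0,0],[0,0,0],[0,0,0]]}'
python3 - <<'E'
from h import *
d=snap('wrist','w2'); cv2.imwrite('pics/w2b.png',d['pixels'])
# head in image: print projected expected
s,q,M=st(); print(q,M)
for z in(0,.019,.04): print(proj(d,q-M[:,0]*z)), 
print(proj(d,q+M[:,0]*.083))
E
```

```text
clock: 4.8
position: [0.4695, -0.2385, 0.2963]
ee_rot: [0.559, 0.432, 0.56, -0.432]
contact_force: [-0.3, 0.2, -2.2]
width: 0.0194
[ 0.46907171 -0.23816518  0.29525555] [[-0.00233574  0.96766933  0.25221145]
 [ 0.00172253  0.25221566 -0.96766952]
 [-0.99999579 -0.00182578 -0.00225595]]
[252.79012486 221.07827132]
[252.67508961 235.10435271]
[252.51401898 254.72802875]
[253.10501239 182.63719123]
```

View pics/w2b.png

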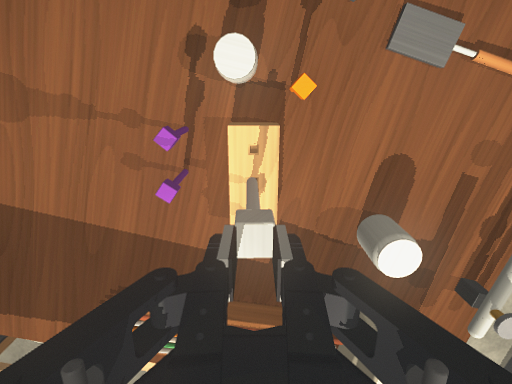

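The pin is held: head at (254,238), stem tip at about (252,180), rack hole empty at (253,149). Next I'll measure the stem's pose in the tool frame.

Run:
```python
from h import *
d=load('w2');s,q,M=st()
D=d['depth']
for v in (180,182,185,188,192,196,200,204,208,214,220,225,235,245,252):
    r=[u for u in range(225,282) if 0<D[v,u]<.32]
    if not r: print(v,'none',D[v,252]);continue
    P=np.array([M.T@(atdepth(d,u,v)-q) for u in r])*1000
    m=abs(P[:,1])<14
    if m.any(): print(v,r[0],r[-1],'y',P[m,1].min().round(1),P[m,1].max().round(1),'mid xyz',np.round(P[m][m.sum()//2],1))
```

```text
180 247 256 y -5.4 2.6 mid xyz [67.6 -0.9 -7.2]
182 247 257 y -5.3 3.5 mid xyz [61.9 -0.9 -7.2]
185 247 257 y -5.1 3.4 mid xyz [53.1 -0.8 -7.4]
188 247 257 y -4.9 3.3 mid xyz [45.4 -0.8 -7.3]
192 246 258 y -5.7 4.0 mid xyz [35.4 -0.7 -7.5]
196 246 258 y -5.4 3.9 mid xyz [27.  -0.7 -7.4]
200 246 259 y -5.2 4.5 mid xyz [18.   0.1 -7.7]
204 246 259 y -5.0 4.3 mid xyz [11.6  0.1 -7.2]
208 246 260 y -4.8 5.0 mid xyz [ 3.3  0.1 -7.8]
214 236 273 y -9.5 11.8 mid xyz [-18.8   1.4 -13.3]
220 235 274 y -9.6 11.6 mid xyz [-26.5   1.3 -13.1]
225 225 281 y -13.7 13.7 mid xyz [-30.    0.2 -11.8]
235 225 281 y -13.7 13.8 mid xyz [-29.3   0.2  -5.5]
245 225 281 y -12.8 13.4 mid xyz [-29.9   0.2   0.2]
252 225 280 y -12.2 12.3 mid xyz [-29.5  -0.3   4.8]
```

Run:
```python
from h import *
s,q,M=st(); print(s['qpos'])
b=np.array([.4988,.0666,0]); 
t=b-M[:,1]*-.0005-M[:,2]*-.0023; print(t)
delta([t[0],t[1],.295])
```

```text
[-6.02196774e-01  1.65843926e-01  1.44116503e+00  9.64882991e-05
  1.53748430e+00 -8.57167757e-01]
[ 4.99863921e-01  6.45004679e-02 -6.10157788e-06]
dpos [  0.07  10.61 -28.51]
```

```bash
python3 -m creep '{"delta_pos":[[0,1.06,-2.85],[0,2.12,-5.7],[0,3.7,-10],[0,5.3,-14.25],[0,6.9,-18.5],[0,8.5,-22.8],[0,9.5,-25.6],[0,10.2,-27.5],[0,10.6,-28.5],[0,10.6,-28.5]],"dr":[[0,0,0],[0,0,0],[0,0,0],[0,0,0],[0,0,0],[0,0,0],[0,0,0],[0,0,0],[0,0,0],[0,0,0]]}'
python3 - <<'E'
from h import *
delta([.4999,.0645,.295])
E
python3 -m creep '{"delta_pos":[[2,0,0],[4,0,0],[5.5,0,0],[5.5,0,0],[5.5,0,0]],"dr":[[0,0,0],[0,0,0],[0,0,0],[0,0,0],[0,0,0]]}'
python3 - <<'E'
from h import *
delta([.4999,.0645,.2325],[0,0,-1],[.967,.252,0])
d=snap('wrist','w3');t=snap('top','t3');e=snap('side','s3')
a=cv2.resize(d['pixels'][110:260,150:350],(800,600),interpolation=2)
b=np.zeros((600,800,3),np.uint8)
b[:,:400]=cv2.resize(d['pixels'][120:270,200:300],(400,600),interpolation=2)
b[:300,400:]=cv2.resize(t['pixels'][180:240,195:275],(400,300),interpolation=2)
b[300:,400:]=cv2.resize(e['pixels'][155:230,240:340],(400,300),interpolation=2)
cv2.imwrite('pics/c3.png',b)
E
```

```text
clock: 5.85
position: [0.4999, 0.0647, 0.2952]
ee_rot: [0.559, 0.431, 0.561, -0.432]
contact_force: [-0.2, 0.0, -0.2]
width: 0.0196
dpos [ 0.02 -0.    0.02]
clock: 6.35
position: [0.5005, 0.0628, 0.2416]
ee_rot: [0.559, 0.432, 0.559, -0.433]
contact_force: [0.7, 0.8, -0.2]
width: 0.0201
dpos [ 0.91 -0.01 -0.18]
dr [-0.001  0.     0.001]
```

View pics/c3.png

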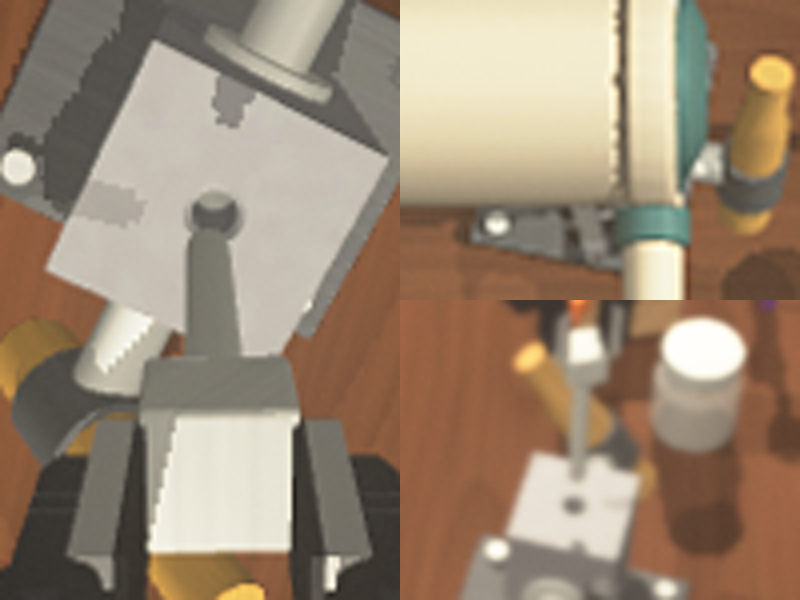

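The wrist view shows the bore at crop (214,213), with the stem's nose at (210,235) just short of it. The tip is still above the top face.

Run:
```python
from h import *
d=load('w3');e=load('s3');s,q,M=st()
u,v=200+214.3/4-.4,120+213/4-.4
bz=atz(d,u,v,.137); print('bore w',bz,'side',atz(e,282.9,205.9,.137),'tri',tri([(d,u,v),(e,282.9,205.9)]),tri([(d,u,v),(load('top0'),231.4,206.9)]))
print('plane',[atdepth(d,a,b)[2].round(4) for a,b in ((232,180),(280,165),(250,140))])
print('bore tool',np.round(M.T@(bz-q)*1000,1))
D=d['depth']
for v in (178,180,184,188,192,196,200,204):
    P=np.array([M.T@(atdepth(d,u,v)-q) for u in range(235,272)])*1000
    m=(abs(P[:,1])<7)&(P[:,0]<84)&(abs(P[:,2]+7)<6)
    if m.any(): print(v,P[m,1].min().round(1),P[m,1].max().round(1),P[m].mean(0).round(1),P[m,2].min().round(1))
```

```text
bore w [0.49880776 0.0667602  0.137     ] side [0.4984341  0.06423382 0.137     ] tri [0.49854624 0.06801067 0.14171006] [0.4988801  0.06649892 0.1360189 ]
plane [np.float64(0.1367), np.float64(0.137), np.float64(0.1356)]
bore tool [105.8  -1.7  -4. ]
178 -6.2 0.2 [77.7 -3.  -6.9] -7.4
180 -7.0 1.1 [72.8 -2.9 -6.5] -7.3
184 -6.7 1.9 [61.2 -2.3 -6.5] -7.6
188 -6.4 1.8 [50.4 -2.4 -6.5] -7.7
192 -6.1 2.6 [41.2 -1.7 -6.3] -7.4
196 -6.9 2.4 [32.4 -2.1 -6.3] -7.6
200 -6.6 3.2 [24.6 -1.6 -6.1] -7.7
204 -6.3 3.0 [16.4 -1.6 -6.3] -7.6
```

Run:
```python
from h import *
_,q0,M=st();d=snap('wrist','w4');s,q,M=st();print(q0,q)
B=np.array([.4988,.0667,.137])
print('bore tool',np.round(M.T@(B-q)*1000,1),proj(d,B))
X=[];Y=[];Z=[]
for v in range(176,210,2):
    P=np.array([M.T@(atdepth(d,u,v)-q) for u in range(235,272)])*1000
    m=(abs(P[:,1])<8)&(P[:,0]<84)&(abs(P[:,2]+7)<6)
    if m.sum()>4: X.append(P[m,0].mean());Y.append((P[m,1].min()+P[m,1].max())/2);Z.append(P[m,2].min()+5)
print(X[0],np.polyfit(X,Y,1),np.polyfit(X,Z,1))
```

```text
[0.50121804 0.06334003 0.24277841] [0.50117946 0.06349956 0.24277747]
bore tool [105.8  -1.7  -3.8] [251.9884275  172.90683369]
76.4839372558331 [-0.01744346 -0.40310747] [-1.98185982e-03 -2.62704306e+00]
```

```bash
python3 -m creep '{"delta_pos":[[0.5,0,-0.1],[1,0,-0.1],[1.5,0,-0.1],[2,0,-0.1],[2.2,0,-0.1],[2.4,0,-0.1],[2.6,0,-0.1],[2.8,0,-0.1],[3,0,-0.1],[3.2,0,-0.1]],"dr":[[0,0,0],[0,0,0],[0,0,0],[0,0,0],[0,0,0],[0,0,0],[0,0,0],[0,0,0],[0,0,0],[0,0,0]]}'
```

```text
clock: 7.55
position: [0.5005, 0.0648, 0.2098]
ee_rot: [0.56, 0.432, 0.559, -0.432]
contact_force: [0.9, -0.1, 0.1]
width: 0.0198
```

```bash
python3 -m creep '{"delta_pos":[[0.3,0,0],[0.6,0,0],[0.8,0,0],[1,0,0],[1.2,0,0],[1.4,0,0],[1.5,0,0],[1.6,0,0],[1.6,0,0]],"dr":[[0,0,0],[0,0,0],[0,0,0],[0,0,0],[0,0,0],[0,0,0],[0,0,0],[0,0,0],[0,0,0]]}'
```

```text
clock: 8.45
position: [0.5003, 0.0648, 0.1937]
ee_rot: [0.559, 0.432, 0.56, -0.432]
contact_force: [0.5, -0.7, -1.8]
width: 0.0196
```

```bash
python3 -m creep '{"delta_pos":[[0.1,0,0],[0.15,0,0],[0.15,0,0]],"dr":[[0,0,0],[0,0,0],[0,0,0]]}'; python3 -m creep '{"delta_pos":[[0,0,0],[0,0,0],[0,0,0],[0,0,0],[0,0,0],[-1,0,0],[-3,0,0],[-6,0,0],[-8,0,0],[-8,0,0]],"dr":[[0,0,0],[0,0,0],[0,0,0],[0,0,0],[0,0,0],[0,0,0],[0,0,0],[0,0,0],[0,0,0],[0,0,0]]}' 0.1
python3 - <<'E'
from h import *
d=snap('wrist','w5');e=snap('side','s5')
b=np.zeros((600,800,3),np.uint8)
b[:,:480]=cv2.resize(d['pixels'][0:300,150:390],(480,600),interpolation=2)
b[:480,480:]=cv2.resize(e['pixels'][150:270,240:320],(320,480),interpolation=2)
cv2.imwrite('pics/c5.png',b)
s,q,M=st();print(q,s['qpos'])
E
```

```text
clock: 8.75
position: [0.5003, 0.0648, 0.1923]
ee_rot: [0.56, 0.432, 0.56, -0.432]
contact_force: [0.7, -0.8, -0.4]
width: 0.0199
clock: 9.75
position: [0.5024, 0.0648, 0.2762]
ee_rot: [0.562, 0.434, 0.557, -0.431]
contact_force: [-0.7, -0.6, -0.4]
width: 0.047
[0.5003456  0.06481942 0.27274626] [-9.22316471e-03  1.37097160e-01  1.53057006e+00  8.14428964e-05
  1.47293656e+00 -2.64291481e-01]
```

View pics/c5.png

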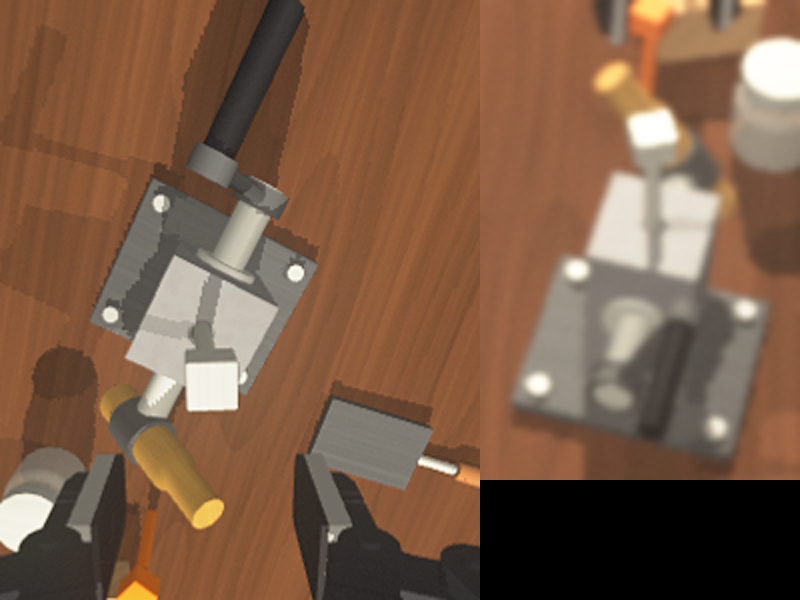

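The pin stands in the bore with its head at (212,385). The black grip runs from (222,145) to (288,10), leaning towards the robot.

Run:
```python
from h import *
d=load('w5');t=load('top0')
B=np.array([.4988,.0667,0.]);
for yaw in(-.2,):
    X=np.array([np.cos(yaw),np.sin(yaw),0]);Y=np.array([-np.sin(yaw),np.cos(yaw),0])
    for u,v in [(222,132),(234,110),(245,90),(254,70),(265,48),(275,30),(236,115)]:
        p=atdepth(d,150+u/2-.2,v/2-.2);c,r=ray(d,150+u/2-.2,v/2-.2);r/=np.linalg.norm(r);p=p+r*.008
        print(np.round(p,4),'br',np.round([(p-B)@X*1000,(p-B)@Y*1000,p[2]*1000-85],1),'theta',np.arctan2((p-B)@X,p[2]-.085).round(3),np.hypot((p-B)@X,p[2]-.085).round(4))
# bracket top edges + pin head top
for u,v in [(180,257),(276,306),(127,357)]: print('corner',atz(d,150+u/2-.2,v/2-.2,.137))
print('head',atdepth(d,150+212/2,385/2))
```

```text
[0.4836 0.1665 0.1617] br [-34.7  94.8  76.7] theta -0.425 0.0842
[0.4865 0.1766 0.1629] br [-33.9 105.2  77.9] theta -0.41 0.085
[0.4891 0.1856 0.1635] br [-33.1 114.6  78.5] theta -0.399 0.0852
[0.4908 0.1942 0.1634] br [-33.2 123.4  78.4] theta -0.401 0.0852
[0.4931 0.2039 0.1626] br [-32.8 133.3  77.6] theta -0.4 0.0843
[0.4953 0.2113 0.1634] br [-32.2 141.1  78.4] theta -0.389 0.0848
[0.4879 0.1748 0.1634] br [-32.2 103.7  78.4] theta -0.389 0.0848
corner [0.47796614 0.10375917 0.137     ]
corner [0.53519783 0.0911893  0.137     ]
corner [0.46219247 0.04224835 0.137     ]
head [0.50463351 0.06585916 0.21982293]
```

Run:
```python
from h import *
delta([.4907,.193,.25],[0,0,-1],[.975,-.223,0])
```

```text
dpos [  2.27   2.3  -12.65]
dr [ 0.48  -0.    -0.001]
```

```bash
python3 -m creep '{"delta_pos":[[0,0.5,-3],[0,1,-6],[0,1.7,-9],[1,2.1,-11.5],[2,2.3,-12.6],[2,2.3,-12.6],[2,2.3,-12.6],[2,2.3,-12.6]],"dr":[[0.1,0,0],[0.2,0,0],[0.3,0,0],[0.4,0,0],[0.48,0,0],[0.48,0,0],[0.48,0,0],[0.48,0,0]]}' 0
python3 - <<'E'
from h import *
delta([.4907,.193,.142],[0,0,-1],[.975,-.223,0])
d=snap('wrist','w6');s,q,M=st()
# grip centre in tool frame: pixels with depth near bar
D=d['depth'];P=[]
for v in range(60,300,3):
    for u in range(150,360,2):
        if 0<D[v,u]<.35:
            p=atdepth(d,u,v)
            l=M.T@(p-q)
            if .155<p[2]<.175 and abs(l[1])<.03 and d['pixels'][v,u].max()<90: P.append(np.r_[l*1000,p[2]])
P=np.array(P);print(len(P))
for a in range(-40,60,10):
    m=abs(P[:,2]-a)<5
    if m.sum()>3: print(a,m.sum(),P[m,1].min().round(1),P[m,1].max().round(1),P[m,3].max())
E
```

```text
clock: 10.65
position: [0.4909, 0.1918, 0.2524]
ee_rot: [-0.441, -0.553, -0.441, 0.553]
contact_force: [-0.9, 0.2, -0.2]
width: 0.0428
dpos [11.04 -0.05 -0.12]
dr [0. 0. 0.]
221
-30 34 -7.3 7.3 0.171784013366464
-20 32 -7.3 7.4 0.17184412270791743
-10 31 -7.5 7.5 0.17132141888084834
0 32 -7.6 7.5 0.17090053554321044
10 28 -7.7 7.6 0.17188015810058802
20 25 -5.8 7.7 0.17097314457255924
30 32 -9.8 9.8 0.17181283897016555
40 7 -9.9 5.7 0.17043212339309477
```

```bash
python3 -m creep '{"delta_pos":[[3,0,-0.4],[6,0,-0.4],[8,0,-0.4],[9.5,0,-0.4],[10.5,0,-0.4],[11,0,-0.4],[11,0,-0.4],[11,0,-0.4]],"dr":[[0,0,0],[0,0,0],[0,0,0],[0,0,0],[0,0,0],[0,0,0],[0,0,0],[0,0,0]]}'; python3 -m creep '{"delta_pos":[[0,0,0],[0,0,0],[0,0,0],[0,0,0],[0,0,0],[0,0,0]],"dr":[[0,0,0],[0,0,0],[0,0,0],[0,0,0],[0,0,0],[0,0,0]]}' -1 20; python3 -c "
from h import *
s,q,M=st();print(q,M,s['contact_force'],s['width'])"
```

```text
clock: 11.5
position: [0.4923, 0.1964, 0.1431]
ee_rot: [0.441, 0.554, 0.44, -0.552]
contact_force: [0.7, 0.7, -0.1]
width: 0.0429
clock: 12.1
position: [0.4918, 0.1967, 0.1431]
ee_rot: [0.441, 0.553, 0.441, -0.553]
contact_force: [-0.7, -0.1, 6.1]
width: 0.0128
[0.49183874 0.19666919 0.14306852] [[ 8.83852218e-04  9.74832903e-01 -2.22935034e-01]
 [ 5.23254335e-04 -2.22935541e-01 -9.74833048e-01]
 [-9.99999473e-01  7.44956628e-04 -7.07127615e-04]] [-0.69753074 -0.13599104  6.0868394 ] 0.0128169626024914
```

```bash
python3 -m creep '{"delta_pos":[[-0.09,0.2,0],[-0.18,0.4,0],[-0.25,0.6,0],[-0.31,0.8,0],[-0.37,1.0,0],[-0.43,1.2,0],[-0.49,1.4,0],[-0.54,1.61,0],[-0.58,1.8,0],[-0.61,2,0]],"dr":[[0,0,0],[0,0,0],[0,0,0],[0,0,0],[0,0,0],[0,0,0],[0,0,0],[0,0,0],[0,0,0],[0,0,0]]}'
```

```text
clock: 13.1
position: [0.5111, 0.1926, 0.1502]
ee_rot: [0.44, 0.553, 0.441, -0.552]
contact_force: [-4.4, 0.8, 13.4]
width: 0.0116
```

```bash
python3 -m creep '{"delta_pos":[[-0.2,0.15,0],[-0.25,0.3,0],[-0.3,0.45,0],[-0.33,0.6,0],[-0.36,0.75,0],[-0.38,0.9,0],[-0.39,1.05,0],[-0.4,1.2,0]],"dr":[[0,0,0],[0,0,0],[0,0,0],[0,0,0],[0,0,0],[0,0,0],[0,0,0],[0,0,0]]}'
```

```text
clock: 13.9
position: [0.5253, 0.1897, 0.1552]
ee_rot: [0.442, 0.555, 0.44, -0.551]
contact_force: [-2.1, -0.2, 12.8]
width: 0.0001
```

The width is 0, so the bar has slipped out of the pads. Looking.

Run:
```python
from h import *
d=snap('wrist','w7');e=snap('side','s7')
b=np.zeros((600,800,3),np.uint8)
b[:,:480]=cv2.resize(d['pixels'][60:360,130:370],(480,600),interpolation=2)
b[:480,480:]=cv2.resize(e['pixels'][150:270,240:320],(320,480),interpolation=2)
cv2.imwrite('pics/c7.png',b);print(st()[0]['contact_force'],st()[1])
```

```text
[-0.94598008  0.28563903 12.63407035] [0.52562224 0.18956146 0.15521938]
```

View pics/c7.png

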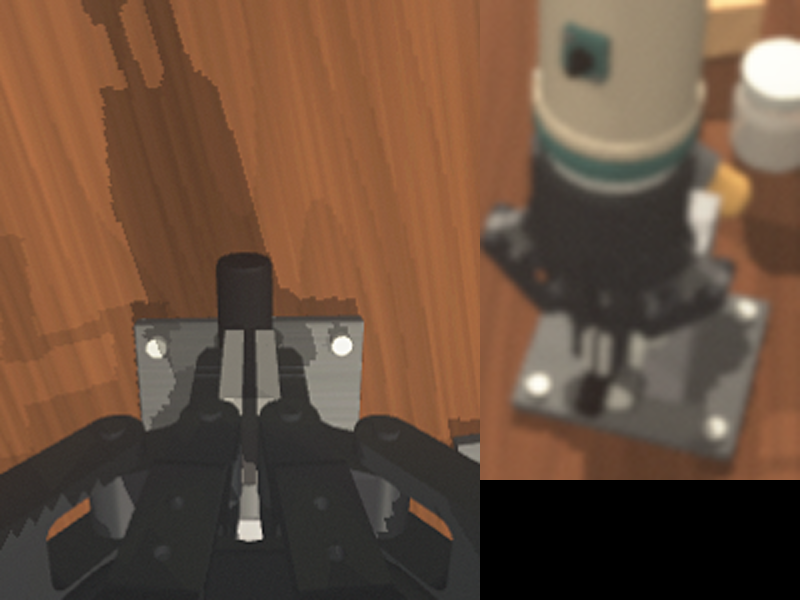

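Run:
```python
from h import *
d=load('w7');s,q,M=st()
for u,v in [(245,275),(245,290),(245,305),(245,320),(232,360),(262,360),(249,525),(249,340),(248,420)]:
    p=atdepth(d,130+u/2,60+v/2);print((u,v),p.round(4),np.round(M.T@(p-q)*1000,1))
```

```text
(245, 275) [0.5302 0.2144 0.1768] [-21.5  -0.9 -25.3]
(245, 290) [0.5293 0.2106 0.1779] [-22.6  -0.9 -21.4]
(245, 305) [0.5283 0.2062 0.1778] [-22.5  -0.9 -16.9]
(245, 320) [0.5273 0.2018 0.1776] [-22.4  -0.9 -12.3]
(232, 360) [0.5239 0.2011 0.1977] [-42.5  -4.  -11. ]
(262, 360) [0.5311 0.1998 0.1984] [-43.1   3.3 -11.3]
(249, 525) [0.5043 0.0952 0.1372] [17.8  0.1 96.8]
(249, 340) [0.5282 0.2008 0.1884] [-33.2   0.2 -11.7]
(248, 420) [0.5265 0.1955 0.2154] [-60.1  -0.1  -6.2]
```

Depth shows the bar still between the pads, 15 mm behind the tips, with its top at z=0.178. The fingers have wrapped round it and it presses upward. I'll loosen to an 18.5 mm straddle and push with that.

```bash
python3 -m creep '{"delta_pos":[[0,0,0],[0,0,0],[0,0,0],[0,0,0]],"dr":[[0,0,0],[0,0,0],[0,0,0],[0,0,0]]}' -0.56
python3 - <<'E'
from h import *
s,q,M=st();print(q,M,s['contact_force'])
d=snap('wrist','w8');
for u,v in [(245,290),(245,305)]:
    p=atdepth(d,130+u/2,60+v/2);print((u,v),p.round(4),np.round(M.T@(p-q)*1000,1))
D=d['depth']
for v in (205,210,215):
    P=np.array([M.T@(atdepth(d,u,v)-q) for u in range(225,280)])*1000
    m=(P[:,0]>-26)&(P[:,0]<-10); print(v,P[m,1].min(),P[m,1].max(),P[m,0].min())
X=M[:,1];B=np.array([.4988,.0667,0]);print((q-B)@X)
print('pin head px',proj(d,[.5,.0667,.22]))
E
```

```text
clock: 14.4
position: [0.5265, 0.1892, 0.155]
ee_rot: [0.442, 0.555, 0.439, -0.551]
contact_force: [0.2, 0.7, 11.7]
width: 0.0183
[0.52646058 0.1892334  0.1550229 ] [[ 8.26697533e-03  9.74773706e-01 -2.23042327e-01]
 [ 4.38530649e-04 -2.23053461e-01 -9.74806115e-01]
 [-9.99965732e-01  7.96088721e-03 -2.27144561e-03]] [ 0.24905355  0.70672553 11.67927084]
(245, 290) [0.515  0.1413 0.0009] [154.   -1.7  49.6]
(245, 305) [5.127e-01 1.314e-01 2.000e-04] [154.7  -1.8  59.8]
205 -15.890151239222591 -1.4802752455764865 -23.129924108054496
210 -16.022739090005388 -1.4719307976264382 -22.811776309595754
215 -16.29727868948387 -1.4791759186021458 -23.36606449368168
0.0008654223651380921
pin head px [257.49460317 481.2946158 ]
```

Run:
```python
from h import *
s,q,M=st()
out=[]
for f,col in (('w8',1),):
    d=load(f);im=cv2.resize(d['pixels'],None,fx=3,fy=3,interpolation=2)
    for x in (0,-.01,-.02,-.03,-.04):
        for y in(-.009,.009):
            p=proj(d,q+M@np.array([x,y,-.011]));cv2.circle(im,tuple(int(a*3+1) for a in p),3,(0,0,255) if x==0 else (0,255,0),-1)
    out.append(im[480:1080,560:960])
d=snap('side','s8')
for x in (0,-.02):
    p=proj(d,q+M@np.array([x,0,0]));print(p)
out.append(cv2.resize(d['pixels'][160:270,245:318],(400,600),interpolation=2))
cv2.imwrite('pics/c8.png',np.hstack(out))
```

```text
[268.45250402 246.00732191]
[268.82622423 240.66372485]
```

View pics/c8.png

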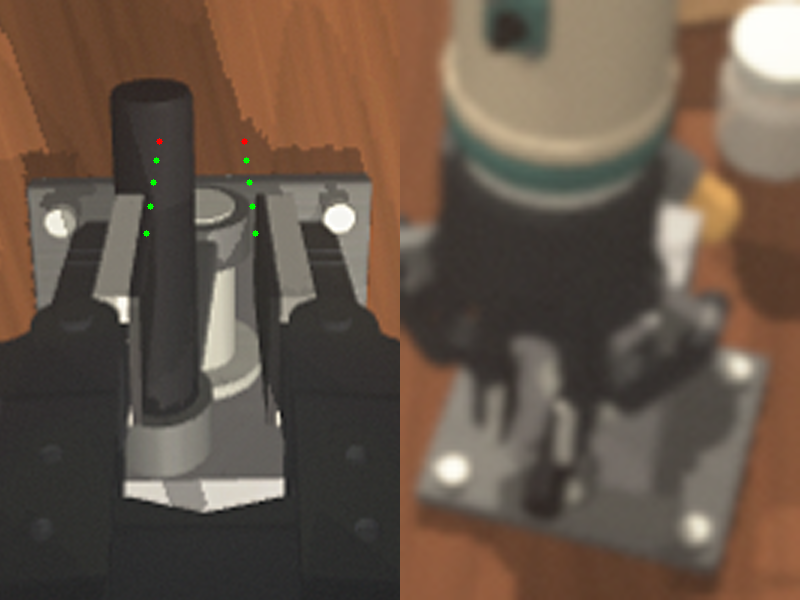

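```bash
cat >> h.py <<'E'
def tips(f):
    d=snap('wrist',f);s,q,M=st();D=d['depth'];o=[]
    for v in range(120,300,2):
        for u in range(170,340,2):
            if 0<D[v,u]<.30:
                l=M.T@(atdepth(d,u,v)-q)*1000
                if -80<l[0]<20 and abs(l[1])<45 and -16<l[2]<-8: o.append(l)
    o=np.array(o)
    for sgn in(-1,1):
        a=o[o[:,1]*sgn>0]; a=a[np.argsort(-a[:,0])][:8]; print(sgn,a.round(1).tolist())
    print('w',s['width'],'F',s['contact_force'],q)
E
python3 -m creep '{"delta_pos":[[-0.5,0,0],[-1,0,0],[-2,0,0],[-3,0,0],[-4,0,0],[-5,0,0],[-5,0,0],[-5,0,0]],"dr":[[0,0,0],[0,0,0],[0,0,0],[0,0,0],[0,0,0],[0,0,0],[0,0,0],[0,0,0]]}'; python3 -c "
from h import *
tips('w9')"
```

```text
clock: 15.3
position: [0.5229, 0.1893, 0.2027]
ee_rot: [0.441, 0.553, 0.441, -0.553]
contact_force: [0.9, -0.5, 0.1]
width: 0.0188
-1 [[-27.8, -13.5, -11.3], [-28.2, -9.2, -11.4], [-28.5, -10.2, -11.6], [-28.9, -14.5, -11.8], [-29.0, -12.3, -11.8], [-29.4, -11.2, -12.0], [-30.6, -10.1, -11.5], [-31.1, -11.1, -11.7]]
1 [[-28.3, 14.5, -11.5], [-28.4, 15.6, -11.5], [-28.6, 10.2, -11.6], [-28.6, 10.2, -10.4], [-28.7, 11.2, -11.6], [-28.9, 16.6, -11.7], [-29.0, 10.2, -9.4], [-29.3, 13.3, -11.9]]
w 0.0183589832110991 F [ 0.53554378  0.23256572 -0.28600411] [0.52261888 0.18924634 0.20228348]
```

Run:
```python
from h import *
print(manip.grasp_offset)
q={'w2':np.array([.46907,-.23817,.29526]),'w1':np.array([.4685,-.2332,.2400]),'w6':np.array([.4908,.1918,.2520]),'w7':np.array([.5256,.18956,.1552])}
yaw={'w2':(.967,.252,0),'w1':(.967,.252,0),'w6':(.975,-.223,0),'w7':(.975,-.223,0)}
for f in q:
    d=load(f);y=np.array(yaw[f]);x=np.array([0,0,-1.]);M=np.c_[x,y,np.cross(x,y)];D=d['depth'];o=[]
    for v in range(120,330,2):
        for u in range(150,360,2):
            if 0<D[v,u]<.30:
                l=M.T@(atdepth(d,u,v)-q[f])*1000
                if -80<l[0]<25 and 0<abs(l[1])<45 and -16<l[2]<-9: o.append(l)
    o=np.array(o);o=o[abs(o[:,1])>(11 if f=='w2' else 0)];print(f,o[np.argsort(-o[:,0])][:6].round(1).tolist())
```

```text
0.0187
w2 [[-10.5, 11.6, -12.2], [-14.8, 11.3, -12.7], [-18.9, 11.1, -13.2], [-27.3, 11.6, -13.4], [-27.9, 11.6, -12.5], [-29.1, -14.2, -10.8]]
w1 [[-26.5, 24.2, -10.3], [-27.4, 24.1, -9.5], [-29.0, -23.0, -11.5], [-29.5, -29.2, -11.8], [-30.0, -27.0, -12.0], [-30.0, -22.9, -9.6]]
w6 [[-26.6, 22.2, -9.3], [-27.3, 22.0, -10.9], [-27.9, -21.2, -11.2], [-28.1, 26.2, -11.3], [-28.1, -24.4, -11.3], [-28.5, -23.2, -11.5]]
w7 [[-18.0, -8.2, -9.0], [-18.1, 5.5, -14.0], [-18.1, -8.2, -12.8], [-18.1, 5.5, -9.0], [-18.9, 5.5, -13.1], [-18.9, -8.1, -15.6]]
```

Even in free air the fingertips measure about 26–28 mm behind the stated TCP at this opening. That means I was pinching only the top of the bar, which explains the slip. I'll re-centre and go about 20 mm deeper.

Run:
```python
from h import *
d=snap('wrist','w10');s,q,M=st();D=d['depth'];o=[]
for v in range(60,330):
    for u in range(150,360):
        if 0<D[v,u]<.4:
            p=atdepth(d,u,v);l=M.T@(p-q)*1000
            if .150<p[2]<.185 and abs(l[1])<40 and -35<l[2]<-12: o.append(np.r_[l,p[2]*1000])
o=np.array(o);print(len(o),o[:,1].min(),o[:,1].max(),np.percentile(o[:,3],[50,98]));B=np.array([.4988,.0667,0])
yc=(o[:,1].min()+o[:,1].max())/2;print('bar bracket x',(q-B)@[.975,-.223,0]*1000+yc)
delta(q+M[:,1]*yc/1000,[0,0,-1],[.975,-.223,0]);print(q)
e=snap('side','s10'); 
b=e['pixels'][150:230,270:310]; cv2.imwrite('pics/c10.png',cv2.resize(b,(400,800)))
```

```text
568 -13.710756028968305 1.8712728992818342 [175.78096337 177.97761872]
bar bracket x -10.173063609267256
dpos [-0.   -0.59 -0.  ]
dr [-0.     0.     0.001]
[0.5224586  0.18921325 0.20200568]
```

```bash
python3 -m creep '{"delta_pos":[[0,-0.6,0],[0,-0.6,0],[0,-0.6,0],[2,-0.6,0],[4,-0.6,0],[5.5,-0.6,0],[6.5,-0.6,0],[6.8,-0.6,0],[6.8,-0.6,0],[6.8,-0.6,0]],"dr":[[0,0,0],[0,0,0],[0,0,0],[0,0,0],[0,0,0],[0,0,0],[0,0,0],[0,0,0],[0,0,0],[0,0,0]]}' -0.2
python3 -m creep '{"delta_pos":[[0,0,0],[0,0,0],[0,0,0],[0,0,0]],"dr":[[0,0,0],[0,0,0],[0,0,0],[0,0,0]]}' -0.6; python3 -c "
from h import *
s,q,M=st();print(q,(q-np.array([.4988,.0667,0]))@[.975,-.223,0])"
```

```text
clock: 16.45
position: [0.5177, 0.1908, 0.1352]
ee_rot: [0.441, 0.553, 0.44, -0.552]
contact_force: [0.4, 0.3, 0.9]
width: 0.0343
clock: 16.85
position: [0.5171, 0.1907, 0.1347]
ee_rot: [0.441, 0.553, 0.441, -0.553]
contact_force: [-0.2, 1.1, -0.1]
width: 0.0175
[0.51710271 0.19069421 0.13467939] -0.009805562731861294
```

```bash
python3 -m creep '{"delta_pos":[[0,0.12,0],[0,0.24,0],[-0.02,0.36,0],[-0.03,0.48,0],[-0.04,0.6,0],[-0.05,0.72,0],[-0.05,0.84,0],[-0.06,0.96,0],[-0.06,1.08,0],[-0.06,1.2,0]],"dr":[[0,0,0],[0,0,0],[0,0,0],[0,0,0],[0,0,0],[0,0,0],[0,0,0],[0,0,0],[0,0,0],[0,0,0]]}'
```

```text
clock: 17.85
position: [0.5288, 0.1879, 0.1351]
ee_rot: [0.441, 0.553, 0.441, -0.553]
contact_force: [-1.2, 0.8, 0.9]
width: 0.0173
```

```bash
python3 -m creep '{"delta_pos":[[0,0.1,0],[0,0.2,0],[0,0.3,0],[0,0.4,0],[0,0.5,0],[0.02,0.6,0]],"dr":[[0,0,0],[0,0,0],[0,0,0],[0,0,0],[0,0,0],[0,0,0]]}'
```

```text
clock: 18.45
position: [0.5347, 0.1866, 0.1349]
ee_rot: [0.441, 0.553, 0.441, -0.553]
contact_force: [-2.2, 0.8, 0.7]
width: 0.017
```

```bash
cat > ok.py <<'E'
import sys;from h import *
s,q,M=st();X=np.array([.975,-.223,0]);f=s['contact_force']@X;x=(q-np.array([.4988,.0667,0]))@X*1000
print('x %.1f z %.4f f %.1f fz %.1f'%(x,q[2],f,s['contact_force'][2]));sys.exit(abs(f)>4.2)
E
python3 -m creep '{"delta_pos":[[0,0.05,0],[0,0.1,0],[0,0.15,0]],"dr":[[0,0,0],[0,0,0],[0,0,0]]}' >/dev/null && python3 ok.py && python3 -m creep '{"delta_pos":[[0,0.05,0],[0,0.1,0],[0.02,0.15,0]],"dr":[[0,0,0],[0,0,0],[0,0,0]]}' >/dev/null && python3 ok.py && python3 -m creep '{"delta_pos":[[0,0.05,0],[0,0.1,0],[0.02,0.15,0]],"dr":[[0,0,0],[0,0,0],[0,0,0]]}' >/dev/null && python3 ok.py && python3 -m creep '{"delta_pos":[[0,0.05,0],[0,0.1,0],[0.03,0.15,0]],"dr":[[0,0,0],[0,0,0],[0,0,0]]}' >/dev/null && python3 ok.py && python3 -m creep '{"delta_pos":[[0,0.05,0],[0,0.1,0],[0.03,0.15,0]],"dr":[[0,0,0],[0,0,0],[0,0,0]]}' >/dev/null && python3 ok.py && python3 -m creep '{"delta_pos":[[0,0.05,0],[0,0.1,0],[0.04,0.15,0]],"dr":[[0,0,0],[0,0,0],[0,0,0]]}' >/dev/null && python3 ok.py
```

```text
x 9.6 z 0.1348 f -1.9 fz 0.9False
```

```bash
sed -i 's/sys.exit(abs(f)>4.2)/sys.exit(int(abs(f)>4.2))/' ok.py
python3 -m creep '{"delta_pos":[[0,0.05,0],[0,0.1,0],[0.02,0.15,0]],"dr":[[0,0,0],[0,0,0],[0,0,0]]}' >/dev/null && python3 ok.py && python3 -m creep '{"delta_pos":[[0,0.05,0],[0,0.1,0],[0.02,0.15,0]],"dr":[[0,0,0],[0,0,0],[0,0,0]]}' >/dev/null && python3 ok.py && python3 -m creep '{"delta_pos":[[0,0.05,0],[0,0.1,0],[0.03,0.15,0]],"dr":[[0,0,0],[0,0,0],[0,0,0]]}' >/dev/null && python3 ok.py && python3 -m creep '{"delta_pos":[[0,0.05,0],[0,0.1,0],[0.03,0.15,0]],"dr":[[0,0,0],[0,0,0],[0,0,0]]}' >/dev/null && python3 ok.py && python3 -m creep '{"delta_pos":[[0,0.05,0],[0,0.1,0],[0.04,0.15,0]],"dr":[[0,0,0],[0,0,0],[0,0,0]]}' >/dev/null && python3 ok.py && python3 -m creep '{"delta_pos":[[0,0.05,0],[0,0.1,0],[0.04,0.15,0]],"dr":[[0,0,0],[0,0,0],[0,0,0]]}' >/dev/null && python3 ok.py
```

```text
x 11.2 z 0.1347 f -1.8 fz 0.4
x 12.7 z 0.1345 f -2.1 fz 1.2
x 14.2 z 0.1342 f -1.6 fz 0.7
x 15.7 z 0.1339 f -2.4 fz 1.0
x 17.2 z 0.1335 f -2.1 fz 1.0
x 18.7 z 0.1331 f -1.8 fz 0.4
```

```bash
python3 -m creep '{"delta_pos":[[0,0.05,0],[0,0.1,0],[0.04,0.15,0]],"dr":[[0,0,0],[0,0,0],[0,0,0]]}' >/dev/null && python3 ok.py && python3 -m creep '{"delta_pos":[[0,0.05,0],[0,0.1,0],[0.04,0.15,0]],"dr":[[0,0,0],[0,0,0],[0,0,0]]}' >/dev/null && python3 ok.py && python3 -m creep '{"delta_pos":[[0,0.05,0],[0,0.1,0],[0.05,0.15,0]],"dr":[[0,0,0],[0,0,0],[0,0,0]]}' >/dev/null && python3 ok.py && python3 -m creep '{"delta_pos":[[0,0.05,0],[0,0.1,0],[0.05,0.15,0]],"dr":[[0,0,0],[0,0,0],[0,0,0]]}' >/dev/null && python3 ok.py && python3 -m creep '{"delta_pos":[[0,0.05,0],[0,0.1,0],[0.05,0.15,0]],"dr":[[0,0,0],[0,0,0],[0,0,0]]}' >/dev/null && python3 ok.py && python3 -m creep '{"delta_pos":[[0,0.05,0],[0,0.1,0],[0.06,0.15,0]],"dr":[[0,0,0],[0,0,0],[0,0,0]]}' >/dev/null && python3 ok.py
```

```text
x 20.2 z 0.1327 f -1.8 fz 0.7
x 21.8 z 0.1323 f -1.4 fz 1.5
x 23.3 z 0.1318 f -1.2 fz 1.1
x 24.7 z 0.1313 f -1.9 fz 1.3
x 26.2 z 0.1308 f -1.6 fz 1.0
x 27.7 z 0.1302 f -1.7 fz 0.7
```

```bash
python3 -m creep '{"delta_pos":[[0,0.05,0],[0,0.1,0],[0.05,0.15,0]],"dr":[[0,0,0],[0,0,0],[0,0,0]]}' >/dev/null && python3 ok.py && python3 -m creep '{"delta_pos":[[0,0.05,0],[0,0.1,0],[0.06,0.15,0]],"dr":[[0,0,0],[0,0,0],[0,0,0]]}' >/dev/null && python3 ok.py && python3 -m creep '{"delta_pos":[[0,0.05,0],[0,0.1,0],[0.06,0.15,0]],"dr":[[0,0,0],[0,0,0],[0,0,0]]}' >/dev/null && python3 ok.py && python3 -m creep '{"delta_pos":[[0,0.05,0],[0,0.1,0],[0.06,0.15,0]],"dr":[[0,0,0],[0,0,0],[0,0,0]]}' >/dev/null && python3 ok.py && python3 -m creep '{"delta_pos":[[0,0.05,0],[0,0.1,0],[0.07,0.15,0]],"dr":[[0,0,0],[0,0,0],[0,0,0]]}' >/dev/null && python3 ok.py && python3 -m creep '{"delta_pos":[[0,0.05,0],[0,0.1,0],[0.07,0.15,0]],"dr":[[0,0,0],[0,0,0],[0,0,0]]}' >/dev/null && python3 ok.py
```

```text
x 29.3 z 0.1297 f -0.6 fz 0.8
x 30.8 z 0.1291 f -1.8 fz 1.3
x 32.2 z 0.1285 f -2.2 fz 1.2
x 33.8 z 0.1279 f -1.9 fz 0.7
x 35.3 z 0.1272 f -2.4 fz 1.7
x 36.8 z 0.1266 f -1.2 fz 0.8
```

```bash
python3 -m creep '{"delta_pos":[[0,0.05,0],[0,0.1,0],[0.07,0.15,0]],"dr":[[0,0,0],[0,0,0],[0,0,0]]}' >/dev/null && python3 ok.py && python3 -m creep '{"delta_pos":[[0,0.05,0],[0,0.1,0],[0.08,0.15,0]],"dr":[[0,0,0],[0,0,0],[0,0,0]]}' >/dev/null && python3 ok.py && python3 -m creep '{"delta_pos":[[0,0.05,0],[0,0.1,0],[0.08,0.15,0]],"dr":[[0,0,0],[0,0,0],[0,0,0]]}' >/dev/null && python3 ok.py && python3 -m creep '{"delta_pos":[[0,0.05,0],[0,0.1,0],[0.08,0.15,0]],"dr":[[0,0,0],[0,0,0],[0,0,0]]}' >/dev/null && python3 ok.py
python3 - <<'E'
from h import *
e=snap('side','s11')
a=load('s8')['pixels']
b=np.hstack([cv2.resize(x[140:270,250:320],(400,600),interpolation=2) for x in (a,e['pixels'])])
cv2.imwrite('pics/c11.png',b)
E
```

```text
x 38.3 z 0.1258 f -1.2 fz 0.9
x 39.8 z 0.1251 f -1.0 fz 1.5
x 41.3 z 0.1243 f -1.1 fz 1.2
x 42.8 z 0.1234 f -1.7 fz 0.7
```

View pics/c11.png

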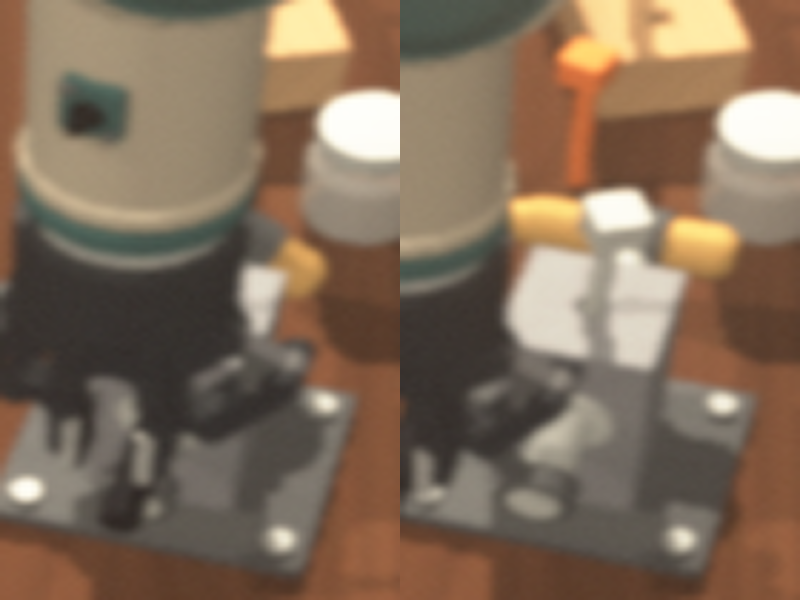

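The head is now at crop (615,205), about 2 px lower than before, so it may have dropped. The burner is level, which puts θ near 0.5. I'll keep feeling in small steps.

```bash
python3 -m creep '{"delta_pos":[[0,0.04,0],[0.03,0.08,0],[0.05,0.1,0]],"dr":[[0,0,0],[0,0,0],[0,0,0]]}' >/dev/null && python3 ok.py && python3 -m creep '{"delta_pos":[[0,0.04,0],[0.03,0.08,0],[0.06,0.1,0]],"dr":[[0,0,0],[0,0,0],[0,0,0]]}' >/dev/null && python3 ok.py && python3 -m creep '{"delta_pos":[[0,0.04,0],[0.03,0.08,0],[0.06,0.1,0]],"dr":[[0,0,0],[0,0,0],[0,0,0]]}' >/dev/null && python3 ok.py && python3 -m creep '{"delta_pos":[[0,0.04,0],[0.03,0.08,0],[0.06,0.1,0]],"dr":[[0,0,0],[0,0,0],[0,0,0]]}' >/dev/null && python3 ok.py
python3 - <<'E'
from h import *
t=snap('top','t12');e=snap('side','s12')
for f in('s5','s11','s12'):
    im=load(f)['pixels'].astype(int)[165:200,270:300];m=(im.min(2)>200);v,u=np.nonzero(m);print(f,m.sum(),u.mean()+270,v.mean()+165,v.min()+165,v.max()+165)
    D=load(f)['depth'];u0,v0=int(u.mean()+270),int(v.mean()+165);print(atdepth(load(f),u0,v0))
E
```

```text
x 43.7 z 0.1229 f -1.4 fz 1.5
x 44.6 z 0.1224 f -2.8 fz 1.7
x 45.5 z 0.1217 f -2.8 fz 2.5
x 46.4 z 0.1210 f -3.9 fz 2.3
s5 138 282.5 188.45652173913044 178 199
[0.50421567 0.07497654 0.2125461 ]
s11 106 285.3207547169811 189.64150943396226 182 199
[0.49759686 0.07676535 0.21185728]
s12 103 285.3980582524272 189.54368932038835 182 199
[0.49749338 0.07430683 0.20900561]
```

```bash
python3 -m creep '{"delta_pos":[[0.03,0.05,0],[0.03,0.05,0]],"dr":[[0,0,0],[0,0,0]]}' >/dev/null ; python3 ok.py;  python3 - <<'E'
from h import *
d=snap('wrist','w12');s,q,M=st();D=d['depth'];o=[]
for v in range(60,330):
    for u in range(150,360):
        if 0<D[v,u]<.4:
            p=atdepth(d,u,v);l=M.T@(p-q)*1000
            if .135<p[2]<.185 and abs(l[1])<12 and -35<l[2]<-16: o.append(np.r_[l,p[2]*1000])
o=np.array(o);print(len(o),o[:,1].min(),o[:,1].max(),np.percentile(o[:,3],[50,98]));B=np.array([.4988,.0667,0])
yc=(o[:,1].min()+o[:,1].max())/2;print('bar x',(q-B)@[.975,-.223,0]*1000+yc)
E
```

```text
x 46.8 z 0.1207 f -5.2 fz 3.0
1037 -8.419317789046852 7.430431507996276 [160.81723357 163.21164738]
bar x 46.38791903699801
```

Force is rising to 5 N with the pin down, so the far stop is at bar x≈46.4 mm (θ≈0.58). Now I'll ease back and feel gently for the near stop.

```bash
python3 -m creep '{"delta_pos":[[-0.07,-0.1,0],[-0.13,-0.2,0],[-0.19,-0.3,0],[-0.25,-0.4,0],[-0.3,-0.5,0],[-0.36,-0.6,0],[-0.41,-0.7,0],[-0.46,-0.8,0]],"dr":[[0,0,0],[0,0,0],[0,0,0],[0,0,0],[0,0,0],[0,0,0],[0,0,0],[0,0,0]]}' >/dev/null ; python3 ok.py && python3 -m creep '{"delta_pos":[[-0.03,-0.05,0],[-0.05,-0.1,0]],"dr":[[0,0,0],[0,0,0]]}' >/dev/null && python3 ok.py && python3 -m creep '{"delta_pos":[[-0.03,-0.05,0],[-0.05,-0.1,0]],"dr":[[0,0,0],[0,0,0]]}' >/dev/null && python3 ok.py && python3 -m creep '{"delta_pos":[[-0.03,-0.05,0],[-0.05,-0.1,0]],"dr":[[0,0,0],[0,0,0]]}' >/dev/null && python3 ok.py && python3 -m creep '{"delta_pos":[[-0.03,-0.05,0],[-0.05,-0.1,0]],"dr":[[0,0,0],[0,0,0]]}' >/dev/null && python3 ok.py && python3 -m creep '{"delta_pos":[[-0.03,-0.05,0],[-0.05,-0.1,0]],"dr":[[0,0,0],[0,0,0]]}' >/dev/null && python3 ok.py
```

```text
x 40.8 z 0.1261 f 4.2 fz 1.8
```

```bash
cat > bar.py <<'E'
from h import *
d=snap('wrist','wb');s,q,M=st();D=d['depth'];o=[]
for v in range(60,330):
    for u in range(150,360):
        if 0<D[v,u]<.4:
            p=atdepth(d,u,v);l=M.T@(p-q)*1000
            if .135<p[2]<.185 and abs(l[1])<12 and -35<l[2]<-16: o.append(np.r_[l,p[2]*1000])
o=np.array(o);B=np.array([.4988,.0667,0])
yc=(o[:,1].min()+o[:,1].max())/2;x=(q-B)@[.975,-.223,0]*1000;print('tool x %.1f bar x %.1f theta %.3f ztop %.1f f %.1f w %.4f'%(x,x+yc,np.arcsin((x+yc)/85),np.percentile(o[:,3],98),s['contact_force']@[.975,-.223,0],s['width']))
E
python3 bar.py; python3 -m creep '{"delta_pos":[[0,0,0]],"dr":[[0,0,0]]}' >/dev/null; python3 ok.py
```

```text
tool x 40.6 bar x 41.5 theta 0.510 ztop 166.3 f 4.2 w 0.0172
x 40.5 z 0.1261 f 4.6 fz 3.6
```

```bash
python3 -m creep '{"delta_pos":[[-0.03,-0.05,0],[-0.05,-0.1,0],[-0.05,-0.1,0]],"dr":[[0,0,0],[0,0,0],[0,0,0]]}' >/dev/null; python3 ok.py; python3 bar.py
```

```text
x 38.2 z 0.1260 f 4.0 fz 2.4
tool x 38.0 bar x 38.9 theta 0.475 ztop 167.9 f 3.6 w 0.0171
```

```bash
sed -i 's/>4.2/>6/' ok.py; python3 -m creep '{"delta_pos":[[-0.04,-0.05,0],[-0.08,-0.1,0],[-0.08,-0.1,0]],"dr":[[0,0,0],[0,0,0],[0,0,0]]}' >/dev/null; python3 ok.py && python3 -m creep '{"delta_pos":[[-0.04,-0.05,0],[-0.08,-0.1,0],[-0.08,-0.1,0]],"dr":[[0,0,0],[0,0,0],[0,0,0]]}' >/dev/null && python3 ok.py && python3 bar.py && python3 -m creep '{"delta_pos":[[-0.04,-0.05,0],[-0.06,-0.1,0],[-0.06,-0.1,0]],"dr":[[0,0,0],[0,0,0],[0,0,0]]}' >/dev/null && python3 ok.py && python3 bar.py
```

```text
x 36.8 z 0.1266 f 3.1 fz 1.4
x 35.7 z 0.1273 f 2.7 fz 1.5
tool x 35.7 bar x 36.4 theta 0.443 ztop 169.2 f 2.3 w 0.0170
x 34.7 z 0.1279 f 2.7 fz 1.4
tool x 34.7 bar x 35.5 theta 0.430 ztop 169.6 f 1.8 w 0.0169
```

```bash
sed -i 's/>6/>4.5/' ok.py; python3 -m creep '{"delta_pos":[[-0.03,-0.05,0],[-0.05,-0.1,0],[-0.05,-0.1,0]],"dr":[[0,0,0],[0,0,0],[0,0,0]]}' >/dev/null; python3 ok.py && python3 -m creep '{"delta_pos":[[-0.03,-0.05,0],[-0.05,-0.1,0],[-0.05,-0.1,0]],"dr":[[0,0,0],[0,0,0],[0,0,0]]}' >/dev/null && python3 ok.py && python3 -m creep '{"delta_pos":[[-0.03,-0.05,0],[-0.05,-0.1,0],[-0.05,-0.1,0]],"dr":[[0,0,0],[0,0,0],[0,0,0]]}' >/dev/null && python3 ok.py; python3 bar.py
```

```text
x 33.8 z 0.1284 f 2.6 fz 0.8
x 32.9 z 0.1290 f 3.1 fz -0.6
x 32.0 z 0.1295 f 1.9 fz 0.0
tool x 31.9 bar x 32.7 theta 0.395 ztop 170.9 f 1.3 w 0.0169
```

```bash
python3 -m creep '{"delta_pos":[[-0.03,-0.05,0],[-0.05,-0.1,0],[-0.05,-0.1,0]],"dr":[[0,0,0],[0,0,0],[0,0,0]]}' >/dev/null; python3 ok.py && python3 -m creep '{"delta_pos":[[-0.03,-0.05,0],[-0.05,-0.1,0],[-0.05,-0.1,0]],"dr":[[0,0,0],[0,0,0],[0,0,0]]}' >/dev/null && python3 ok.py ; python3 bar.py
python3 - <<'E'
from h import *
e=snap('side','s13');t=snap('top','t13')
for f in('s5','s11','s12','s13'):
    d=load(f);D=d['depth'];im=d['pixels']
    P=[]
    for v in range(170,200):
        for u in range(270,302):
            if D[v,u]>0 and im[v,u].min()>120:
                p=atdepth(d,u,v)
                if .19<p[2]<.235: P.append(p)
    P=np.array(P);print(f,len(P),np.percentile(P[:,2],[50,75,90,97]).round(4),P[P[:,2]>np.percentile(P[:,2],60)].mean(0).round(4))
b=np.hstack([cv2.resize(x[165:225,255:315],(400,400),interpolation=2) for x in (load('s5')['pixels'],e['pixels'])])
cv2.imwrite('pics/c13.png',b)
E
```

```text
x 31.0 z 0.1301 f 1.3 fz -0.1
x 30.0 z 0.1306 f 2.0 fz 0.3
tool x 30.0 bar x 30.7 theta 0.370 ztop 171.8 f 1.6 w 0.0170
s5 140 [0.2194 0.221  0.2219 0.2229] [0.5026 0.0646 0.2214]
s11 137 [0.21   0.2116 0.2124 0.2133] [0.4925 0.0656 0.2119]
s12 139 [0.2093 0.2115 0.2125 0.2133] [0.4909 0.0656 0.2119]
s13 138 [0.2099 0.2116 0.2127 0.2135] [0.501  0.0664 0.2121]
```

View pics/c13.png

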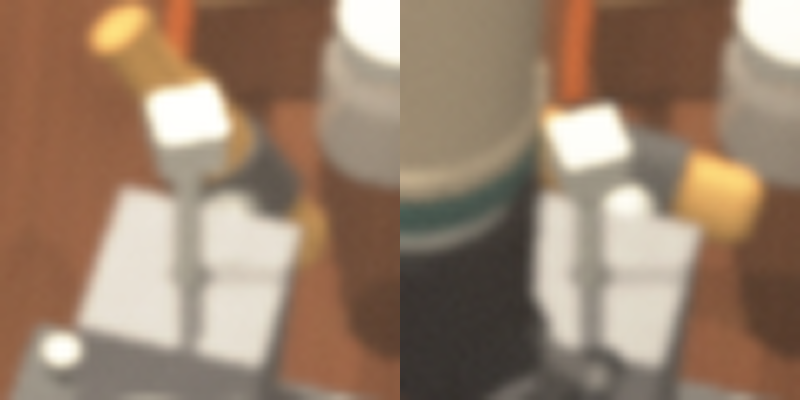

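The side depth shows the head 9.5 mm lower (0.2214 → 0.2119), so the pin is on the catch. Its lean has flipped from the robot side (s12) to the far side (s13), so the near stop must be close.

```bash
python3 -m creep '{"delta_pos":[[-0.03,-0.05,0],[-0.05,-0.1,0],[-0.05,-0.1,0]],"dr":[[0,0,0],[0,0,0],[0,0,0]]}' >/dev/null; python3 ok.py && python3 -m creep '{"delta_pos":[[-0.03,-0.05,0],[-0.05,-0.1,0],[-0.05,-0.1,0]],"dr":[[0,0,0],[0,0,0],[0,0,0]]}' >/dev/null && python3 ok.py && python3 -m creep '{"delta_pos":[[-0.03,-0.05,0],[-0.05,-0.1,0],[-0.05,-0.1,0]],"dr":[[0,0,0],[0,0,0],[0,0,0]]}' >/dev/null && python3 ok.py; python3 bar.py
python3 - <<'E'
from h import *
e=snap('side','s14')
for f in('s14',):
    d=load(f);D=d['depth'];im=d['pixels']
    P=[]
    for v in range(170,200):
        for u in range(270,302):
            if D[v,u]>0 and im[v,u].min()>120:
                p=atdepth(d,u,v)
                if .19<p[2]<.235: P.append(p)
    P=np.array(P);print(f,len(P),np.percentile(P[:,2],[50,75,90,97]).round(4),P[P[:,2]>np.percentile(P[:,2],60)].mean(0).round(4))
print(st()[0]['clock'])
E
```

```text
x 29.1 z 0.1311 f 0.4 fz 0.1
x 28.1 z 0.1316 f 1.6 fz -0.6
x 27.0 z 0.1321 f 1.3 fz -0.3
tool x 27.0 bar x 27.7 theta 0.333 ztop 173.1 f 1.7 w 0.0168
s14 129 [0.2097 0.212  0.2127 0.2138] [0.5018 0.0653 0.2124]
31.95
```

```bash
python3 -m creep '{"delta_pos":[[-0.02,-0.05,0],[-0.04,-0.1,0]],"dr":[[0,0,0],[0,0,0]]}' >/dev/null; python3 ok.py && python3 -m creep '{"delta_pos":[[-0.02,-0.05,0],[-0.04,-0.1,0]],"dr":[[0,0,0],[0,0,0]]}' >/dev/null && python3 ok.py && python3 -m creep '{"delta_pos":[[-0.02,-0.05,0],[-0.04,-0.1,0]],"dr":[[0,0,0],[0,0,0]]}' >/dev/null && python3 ok.py&& python3 -m creep '{"delta_pos":[[-0.02,-0.05,0],[-0.04,-0.1,0]],"dr":[[0,0,0],[0,0,0]]}' >/dev/null && python3 ok.py; python3 bar.py
cat > head.py <<'E'
from h import *
d=snap('side','sh');D=d['depth'];im=d['pixels'];P=[]
for v in range(170,215):
    for u in range(270,302):
        if D[v,u]>0 and im[v,u].min()>120:
            p=atdepth(d,u,v)
            if .145<p[2]<.235: P.append(p)
P=np.array(P);P=P[P[:,2]>np.percentile(P[:,2],98)-.006];print('head',len(P),np.percentile(P[:,2],[50,97]).round(4),P.mean(0).round(4),st()[0]['clock'])
E
python3 head.py
```

```text
x 26.2 z 0.1325 f 1.8 fz -1.0
x 25.2 z 0.1329 f 2.6 fz -0.1
x 24.2 z 0.1334 f 2.5 fz -1.0
x 23.2 z 0.1337 f 1.8 fz 0.1
tool x 23.1 bar x 24.0 theta 0.286 ztop 174.2 f 1.1 w 0.0171
head 65 [0.2112 0.2139] [0.5004 0.0667 0.2112] 32.85
```

Run:
```python
from h import *
for f in('s5','s7','s8','s10','s11','s12','s13','s14','sh'):
    d=load(f);D=d['depth'];im=d['pixels'];P=[];U=[]
    for v in range(165,215):
        for u in range(272,302):
            if D[v,u]>0 and im[v,u].min()>150:
                p=atdepth(d,u,v)
                if .185<p[2]<.235: P.append(p);U.append((u,v))
    P=np.array(P)
    if len(P)>3:
        print(f,len(P),np.percentile(P[:,2],[80,95]).round(4),P[P[:,2]>np.percentile(P[:,2],60)].mean(0).round(4),np.min(U,0),np.max(U,0))
    else: print(f,len(P))
t=load('t13');o=load('t12')
for d in(t,o):
    p=proj(d,[.4988,.0667,.21]);print(p,d['pixels'][int(p[1]),int(p[0])],[atdepth(d,p[0]+a,p[1]+b)[2].round(3) for a in(-3,0,3) for b in(-3,0,3)])
```

```text
s5 93 [0.2216 0.2228] [0.5025 0.0646 0.2219] [277 178] [288 187]
s7 0
s8 0
s10 0
s11 91 [0.2121 0.2133] [0.4925 0.066  0.2123] [282 181] [293 194]
s12 92 [0.2123 0.2131] [0.4908 0.0654 0.2124] [282 181] [294 194]
s13 94 [0.2125 0.2134] [0.5006 0.0654 0.2126] [277 181] [289 195]
s14 86 [0.2125 0.2137] [0.5023 0.0645 0.2128] [278 181] [288 193]
sh 63 [0.2128 0.2137] [0.5004 0.0676 0.2129] [280 181] [288 193]
[229.60795882 206.04242027] [233 242 242] [np.float64(0.211), np.float64(0.21), np.float64(0.214), np.float64(0.212), np.float64(0.216), np.float64(0.201), np.float64(0.14), np.float64(0.213), np.float64(0.138)]
[229.60795882 206.04242027] [236 244 244] [np.float64(0.137), np.float64(0.209), np.float64(0.213), np.float64(0.144), np.float64(0.215), np.float64(0.211), np.float64(0.138), np.float64(0.136), np.float64(0.212)]
```

```bash
python3 -m creep '{"delta_pos":[[-0.02,-0.05,0],[-0.03,-0.1,0]],"dr":[[0,0,0],[0,0,0]]}' >/dev/null; python3 ok.py && python3 -m creep '{"delta_pos":[[-0.02,-0.05,0],[-0.03,-0.1,0]],"dr":[[0,0,0],[0,0,0]]}' >/dev/null && python3 ok.py && python3 -m creep '{"delta_pos":[[-0.02,-0.05,0],[-0.03,-0.1,0]],"dr":[[0,0,0],[0,0,0]]}' >/dev/null && python3 ok.py&& python3 -m creep '{"delta_pos":[[-0.02,-0.05,0],[-0.03,-0.1,0]],"dr":[[0,0,0],[0,0,0]]}' >/dev/null && python3 ok.py; python3 bar.py;python3 head.py
```

```text
x 22.3 z 0.1340 f 2.7 fz 0.6
x 21.4 z 0.1344 f 3.5 fz 0.2
x 20.6 z 0.1347 f 3.4 fz 0.4
x 19.7 z 0.1351 f 4.4 fz 0.6
tool x 19.6 bar x 20.5 theta 0.244 ztop 175.3 f 5.5 w 0.0171
head 44 [0.211  0.2138] [0.4989 0.0666 0.2111] 33.75
```

Both ends are now felt: force rises at θ≈0.58 and at θ≈0.25, so the middle is about 0.41 (bar x≈33.8 mm). Easing there.

```bash
python3 -m creep '{"delta_pos":[[0.03,0.2,0],[0.07,0.4,0],[0.12,0.6,0],[0.17,0.8,0],[0.24,1.0,0],[0.31,1.15,0],[0.36,1.3,0],[0.39,1.4,0],[0.39,1.4,0]],"dr":[[0,0,0],[0,0,0],[0,0,0],[0,0,0],[0,0,0],[0,0,0],[0,0,0],[0,0,0],[0,0,0]]}' >/dev/null; python3 ok.py; python3 bar.py
```

```text
x 33.1 z 0.1307 f -1.5 fz -0.5
tool x 33.1 bar x 32.8 theta 0.396 ztop 170.9 f -2.0 w 0.0170
```

```bash
python3 -m creep '{"delta_pos":[[0.03,0.06,0],[0.06,0.12,0],[0.06,0.12,0]],"dr":[[0,0,0],[0,0,0],[0,0,0]]}' >/dev/null; python3 ok.py; python3 bar.py; python3 -m creep '{"delta_pos":[[0,-0.04,0],[0,-0.04,0],[0,-0.04,0],[-1,-0.04,0],[-3,-0.04,0],[-6,-0.04,0],[-9,-0.04,0],[-11,-0.04,0],[-12,-0.04,0],[-12,-0.04,0]],"dr":[[0,0,0],[0,0,0],[0,0,0],[0,0,0],[0,0,0],[0,0,0],[0,0,0],[0,0,0],[0,0,0],[0,0,0]]}' -0.3
python3 - <<'E'
from h import *
d=snap('wrist','w15');s,q,M=st();D=d['depth'];B=np.array([.4988,.0667,0]);X=np.array([.975,-.223,0]);Y=np.array([.223,.975,0]);o=[];h=[]
for v in range(0,384,2):
    for u in range(100,420,2):
        if D[v,u]>0:
            p=atdepth(d,u,v);a=(p-B)@X*1000;b=(p-B)@Y*1000
            if 105<b<150 and .155<p[2]<.18 and abs(a-33)<12: o.append(np.r_[a,p[2]])
            if abs(a)<22 and abs(b)<22 and .195<p[2]<.225: h.append(p)
o=np.array(o);print('bar',len(o),o[:,0].min(),o[:,0].max(),np.percentile(o[:,1],97))
h=np.array(h);print('head',len(h),h.mean(0) if len(h) else '')
E
python3 head.py
```

```text
x 34.4 z 0.1303 f -1.6 fz -0.5
tool x 34.4 bar x 34.1 theta 0.413 ztop 170.3 f -2.7 w 0.0172
clock: 36.05
position: [0.5606, 0.181, 0.2523]
ee_rot: [0.441, 0.554, 0.44, -0.552]
contact_force: [0.2, 0.1, -0.4]
width: 0.0303
bar 188 27.57835843714247 40.992858371201486 0.17046261509648475
head 58 [0.50441531 0.07246298 0.20385142]
head 36 [0.2105 0.2128] [0.487  0.0702 0.2104] 36.15
```

Run:
```python
from h import *
delta([.4990,.0667,.27],[0,0,-1],[.975,-.223,0])
```

```text
dpos [-2.02 -3.33 12.46]
dr [-0.     0.     0.001]
```

```bash
python3 -m creep '{"delta_pos":[[-2,-0.5,1],[-2,-1.2,4],[-2,-2,8],[-2,-3,11],[-2,-3.3,12.4],[-2,-3.3,12.4],[-2,-3.3,12.4],[-2,-3.3,12.4]],"dr":[[0,0,0],[0,0,0],[0,0,0],[0,0,0],[0,0,0],[0,0,0],[0,0,0],[0,0,0]]}' -1
python3 - <<'E'
from h import *
d=snap('wrist','w16');s,q,M=st();D=d['depth'];h=[];f=[]
for v in range(0,384):
    for u in range(150,370):
        if D[v,u]>0:
            p=atdepth(d,u,v);l=M.T@(p-q)*1000
            if abs(l[1])<25 and abs(l[2])<30 and .195<p[2]<.225: h.append(np.r_[l,p,u,v])
            if abs(l[1])<14 and -16<l[2]<-8 and -60<l[0]<15: f.append(l)
h=np.array(h);f=np.array(f)
print(q,'fingers',f[np.argsort(-f[:,0])][:5].round(1).tolist())
t=h[h[:,5]>np.percentile(h[:,5],95)-.004]
print(len(h),'top z',np.percentile(h[:,5],95),'l min/max',t[:,:3].min(0),t[:,:3].max(0),t[:,3:5].mean(0))
b=cv2.resize(d['pixels'][120:320,180:330],(600,800)[:2],interpolation=2)
cv2.imwrite('pics/c16.png',cv2.resize(d['pixels'],(800,600)))
E
```

```text
clock: 36.95
position: [0.5005, 0.0683, 0.2699]
ee_rot: [0.441, 0.553, 0.441, -0.553]
contact_force: [-0.1, -0.1, 0.0]
width: 0.0002
[0.50048946 0.06835402 0.26996257] fingers [[-26.1, -5.7, -11.1], [-26.3, -2.9, -11.2], [-26.5, -0.2, -11.3], [-26.6, -3.5, -11.3], [-26.7, -1.8, -11.4]]
781 top z 0.21217565849002662 l min/max [ 56.76973529 -20.11815954 -12.75786501] [61.78510422  7.92039919 15.22660969] [0.49490773 0.06884528]
```

View pics/c16.png

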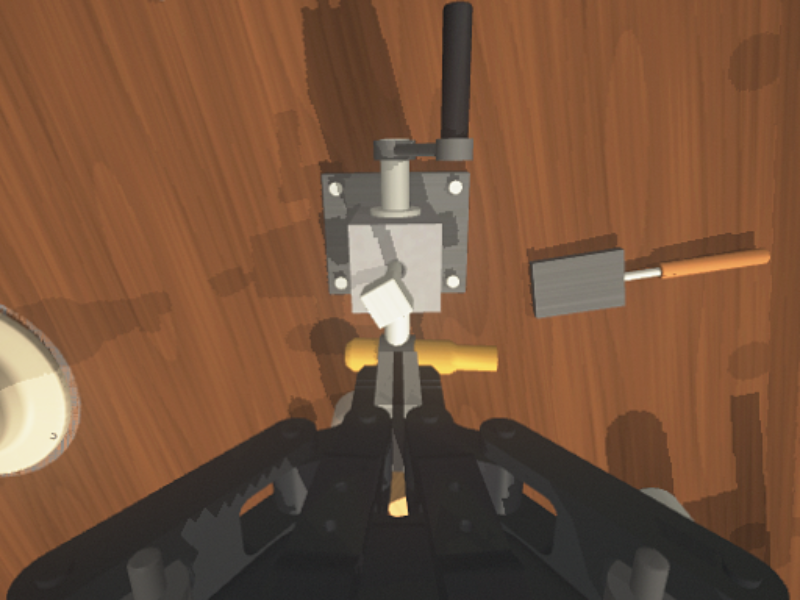

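The head's top centre is 6 mm to the robot side of the tool axis, a slight lean at (386,302). The fingers are shut above it and the bar is at x≈34 mm. I'll descend to just above the head.

```bash
cat > z.py <<'E'
import sys;from h import *
s,q,M=st();f=s['contact_force'];print('z %.4f F %s t %.1f'%(q[2],np.round(f,1),s['clock']));sys.exit(int(f[2]>float(sys.argv[1])))
E
python3 -m creep '{"delta_pos":[[1,-0.3,0.1],[3,-0.5,0.15],[5,-0.5,0.15],[6.5,-0.5,0.15],[7.2,-0.5,0.15],[7.6,-0.5,0.15],[7.8,-0.5,0.15],[7.8,-0.5,0.15]],"dr":[[0,0,0],[0,0,0],[0,0,0],[0,0,0],[0,0,0],[0,0,0],[0,0,0],[0,0,0]]}' >/dev/null; python3 z.py 8 && python3 -m creep '{"delta_pos":[[0.1,0,0],[0.2,0,0],[0.2,0,0]],"dr":[[0,0,0],[0,0,0],[0,0,0]]}' >/dev/null && python3 z.py 8 && python3 -m creep '{"delta_pos":[[0.1,0,0],[0.2,0,0],[0.2,0,0]],"dr":[[0,0,0],[0,0,0],[0,0,0]]}' >/dev/null && python3 z.py 8 && python3 -m creep '{"delta_pos":[[0.1,0,0],[0.2,0,0],[0.2,0,0]],"dr":[[0,0,0],[0,0,0],[0,0,0]]}' >/dev/null && python3 z.py 8; python3 head.py
```

```text
z 0.1926 F [-0.4  0.4 -0.2] t 37.8
z 0.1905 F [-0.1  1.   0.6] t 38.1
z 0.1884 F [ 0.1 -0.6  0.7] t 38.4
z 0.1863 F [ 0.5 -0.4  0.8] t 38.7
head 5 [0.2319 0.2341] [0.494  0.0765 0.231 ] 38.75
```

```bash
python3 -m creep '{"delta_pos":[[0.1,0,0],[0.2,0,0],[0.2,0,0]],"dr":[[0,0,0],[0,0,0],[0,0,0]]}' >/dev/null; python3 z.py 8 && python3 -m creep '{"delta_pos":[[0.1,0,0],[0.2,0,0],[0.2,0,0]],"dr":[[0,0,0],[0,0,0],[0,0,0]]}' >/dev/null && python3 z.py 8 && python3 -m creep '{"delta_pos":[[0.1,0,0],[0.2,0,0],[0.2,0,0]],"dr":[[0,0,0],[0,0,0],[0,0,0]]}' >/dev/null && python3 z.py 8&& python3 -m creep '{"delta_pos":[[0.1,0,0],[0.2,0,0],[0.2,0,0]],"dr":[[0,0,0],[0,0,0],[0,0,0]]}' >/dev/null && python3 z.py 8&& python3 -m creep '{"delta_pos":[[0.1,0,0],[0.2,0,0],[0.2,0,0]],"dr":[[0,0,0],[0,0,0],[0,0,0]]}' >/dev/null && python3 z.py 8
```

```text
z 0.1841 F [0.5 0.1 0.4] t 39.0
z 0.1821 F [-0.1 -0.1  0.7] t 39.4
z 0.1802 F [ 0.9 -0.3  1.7] t 39.6
z 0.1783 F [ 0.6 -0.5  2.9] t 40.0
z 0.1764 F [ 1.7 -1.5  3.5] t 40.2
```

```bash
python3 -m creep '{"delta_pos":[[0.1,0,0],[0.2,0,0],[0.2,0,0]],"dr":[[0,0,0],[0,0,0],[0,0,0]]}' >/dev/null; python3 z.py 18 && python3 -m creep '{"delta_pos":[[0.1,0.03,0],[0.2,0.03,0],[0.2,0.03,0]],"dr":[[0,0,0],[0,0,0],[0,0,0]]}' >/dev/null && python3 z.py 18 && python3 -m creep '{"delta_pos":[[0.1,0.03,0],[0.2,0.03,0],[0.2,0.03,0]],"dr":[[0,0,0],[0,0,0],[0,0,0]]}' >/dev/null && python3 z.py 18
python3 - <<'E'
from h import *
d=snap('wrist','w17');s,q,M=st();D=d['depth'];h=[]
for v in range(0,384):
    for u in range(150,370):
        if D[v,u]>0:
            p=atdepth(d,u,v);l=M.T@(p-q)*1000
            if abs(l[1])<25 and -30<l[2]<30 and .16<p[2]<.225 and d['pixels'][v,u].min()>110: h.append(np.r_[l,p])
h=np.array(h);print(len(h),np.percentile(h[:,5],[50,90,98]),h[:,:3].min(0),h[:,:3].max(0),h[:,3:].mean(0))
E
```

```text
z 0.1743 F [ 1.7 -1.   3. ] t 40.5
z 0.1723 F [ 2.7 -1.3  3.4] t 40.9
z 0.1701 F [ 1.3 -0.2  3.4] t 41.1
786 [0.19196713 0.21195182 0.22008853] [-54.73395412 -14.19486469 -15.65222468] [-2.71556462 15.08076322  1.85932187] [0.49923633 0.0760452  0.19424839]
```

Run:
```python
from h import *
d=load('w17');s,q,M=st();D=d['depth']
for v in range(150,260,5):
    r=[]
    for u in range(225,285,4):
        l=M.T@(atdepth(d,u,v)-q)*1000; r.append('%d,%d,%d'%tuple(l.round()) if D[v,u]>0 else '-')
    print(v,' '.join(r))
print(q, 'bore tool',(M.T@(np.array([.4988,.0667,.137])-q)*1000).round(1))
```

```text
150 80,-25,-32 82,-22,-32 79,-18,-32 77,-14,-33 72,-11,-34 69,-7,-34 67,-4,-35 65,0,-35 64,3,-35 66,6,-35 67,9,-35 67,13,-35 70,16,-34 74,20,-33 78,24,-32
155 59,-23,-32 59,-20,-32 59,-17,-32 58,-13,-32 59,-10,-32 58,-7,-32 57,-4,-32 58,0,-32 58,3,-32 56,6,-33 58,9,-32 57,12,-33 58,16,-32 56,19,-33 57,22,-33
160 41,-21,-32 39,-18,-33 41,-15,-32 41,-12,-32 42,-9,-32 40,-6,-32 39,-3,-33 39,0,-32 40,3,-32 38,6,-33 39,9,-32 38,11,-33 39,14,-32 38,17,-33 38,20,-33
165 33,-21,-30 34,-18,-30 34,-15,-30 34,-12,-30 34,-9,-30 34,-6,-30 33,-3,-30 35,0,-30 33,3,-30 34,5,-30 34,8,-30 34,11,-30 34,14,-30 33,17,-30 32,20,-30
170 34,-21,-26 33,-18,-26 32,-15,-27 35,-12,-26 33,-9,-26 33,-6,-26 33,-3,-26 34,0,-26 33,3,-26 34,5,-26 32,8,-27 32,11,-27 33,14,-26 34,17,-26 34,20,-26
175 34,-21,-22 33,-18,-23 34,-15,-22 33,-12,-23 34,-9,-22 33,-6,-23 34,-3,-22 33,0,-23 33,3,-23 33,5,-23 32,8,-23 33,11,-23 33,14,-22 33,17,-23 34,20,-22
180 34,-21,-18 33,-18,-19 34,-15,-19 33,-12,-19 33,-9,-19 34,-6,-19 33,-3,-19 33,0,-19 32,3,-19 33,5,-19 32,8,-19 34,11,-18 32,14,-19 33,17,-19 34,20,-18
185 33,-21,-15 33,-1
[... 1578 characters left out ...]
-8 34,22,27
240 34,-23,31 -37,-12,-8 -37,-10,-8 -37,-8,-8 -43,-6,-11 -45,-4,-12 -44,-2,-12 -44,0,-12 -44,2,-12 -43,4,-11 -43,6,-12 -36,8,-8 -36,10,-7 -37,12,-8 -36,14,-8
245 170,-39,114 -42,-12,-8 -43,-10,-8 -42,-8,-8 -48,-6,-12 -48,-4,-11 -50,-2,-12 -49,0,-12 -48,2,-12 -49,4,-12 -48,5,-12 -41,8,-8 -41,10,-8 -42,12,-8 -41,14,-7
250 170,-39,121 -47,-12,-8 -46,-10,-8 -45,-8,-7 -53,-6,-12 -53,-4,-12 -54,-2,-12 -54,0,-12 - -53,4,-12 -53,5,-11 -53,7,-12 -47,9,-8 -46,11,-8 -47,13,-8
255 86,-29,77 -51,-11,-8 -51,-9,-8 -52,-7,-8 -57,-5,-12 -57,-4,-11 -57,-2,-11 -57,0,-12 -56,2,-11 -57,3,-12 -57,5,-12 -57,7,-11 -51,9,-8 -50,11,-8 -50,13,-7
[0.49517948 0.06684661 0.17010522] bore tool [33.1  3.6 -0.7]
```

The depth shows the head top at 0.192. The pin has gone down 20 mm past the catch and stands upright in the bore. Continuing down.

```bash
python3 -m creep '{"delta_pos":[[0.15,0.1,0],[0.3,0.2,0],[0.3,0.2,0]],"dr":[[0,0,0],[0,0,0],[0,0,0]]}' >/dev/null; python3 z.py 22 && python3 -m creep '{"delta_pos":[[0.15,0,0],[0.3,0,0],[0.3,0,0]],"dr":[[0,0,0],[0,0,0],[0,0,0]]}' >/dev/null && python3 z.py 22 && python3 -m creep '{"delta_pos":[[0.15,0,0],[0.3,0,0],[0.3,0,0]],"dr":[[0,0,0],[0,0,0],[0,0,0]]}' >/dev/null && python3 z.py 22 && python3 -m creep '{"delta_pos":[[0.15,0,0],[0.3,0,0],[0.3,0,0]],"dr":[[0,0,0],[0,0,0],[0,0,0]]}' >/dev/null && python3 z.py 22 && python3 -m creep '{"delta_pos":[[0.15,0,0],[0.3,0,0],[0.3,0,0]],"dr":[[0,0,0],[0,0,0],[0,0,0]]}' >/dev/null && python3 z.py 22 && python3 -m creep '{"delta_pos":[[0.15,0,0],[0.3,0,0],[0.3,0,0]],"dr":[[0,0,0],[0,0,0],[0,0,0]]}' >/dev/null && python3 z.py 22
```

```text
z 0.1663 F [ 0.3 -0.  -0.2] t 41.5
z 0.1638 F [ 0.4 -0.3  0. ] t 41.8
z 0.1611 F [-0.2  0.2  0.5] t 42.1
z 0.1580 F [-0.5 -0.4 -0.7] t 42.4
z 0.1550 F [ 0.   0.9 -1.2] t 42.7
z 0.1520 F [-0.4 -0.5 -0.6] t 43.0
```

```bash
cat > hp.py <<'E'
from h import *
d=snap('wrist','w18');s,q,M=st();D=d['depth'];o=[]
for v in range(150,300):
    for u in range(215,295):
        if D[v,u]>0:
            p=atdepth(d,u,v);l=M.T@(p-q)*1000
            if abs(l[1])<22 and abs(l[2])<25 and p[2]>.1395: o.append(np.r_[l,p[2]*1000])
o=np.array(o);m=(o[:,0]>-50)
for z0 in range(135,225,5):
    k=(o[:,3]>=z0)&(o[:,3]<z0+5)
    if k.sum(): print(z0,k.sum(),'y',o[k,1].min().round(),o[k,1].max().round(),'z',o[k,2].min().round(),o[k,2].max().round())
print(q,s['contact_force'],s['clock'])
E
python3 hp.py
```

```text
150 2 y -8.0 -3.0 z -10.0 -7.0
155 122 y -12.0 17.0 z -16.0 2.0
160 136 y -12.0 16.0 z -16.0 1.0
165 158 y -12.0 16.0 z -16.0 1.0
170 404 y -12.0 17.0 z -16.0 2.0
175 33 y -6.0 11.0 z -15.0 -5.0
180 176 y -12.0 14.0 z -12.0 -7.0
185 240 y -13.0 14.0 z -12.0 -7.0
190 272 y -13.0 14.0 z -12.0 -7.0
195 283 y -13.0 14.0 z -12.0 -7.0
200 328 y -13.0 14.0 z -13.0 -7.0
205 217 y -13.0 14.0 z -12.0 -7.0
210 512 y -15.0 16.0 z -13.0 10.0
215 399 y -16.0 17.0 z -15.0 3.0
220 688 y -14.0 16.0 z -15.0 2.0
[0.4969351  0.06649528 0.15194064] [ 0.37581413 -0.28851498  0.17860987] 43.05
```

```bash
python3 -m creep '{"delta_pos":[[0.15,0,0],[0.3,0,0],[0.3,0,0]],"dr":[[0,0,0],[0,0,0],[0,0,0]]}' >/dev/null; python3 z.py 22 && python3 -m creep '{"delta_pos":[[0.15,0,0],[0.3,0,0],[0.3,0,0]],"dr":[[0,0,0],[0,0,0],[0,0,0]]}' >/dev/null && python3 z.py 22 && python3 -m creep '{"delta_pos":[[0.15,0,0],[0.3,0,0],[0.3,0,0]],"dr":[[0,0,0],[0,0,0],[0,0,0]]}' >/dev/null && python3 z.py 22 && python3 -m creep '{"delta_pos":[[0.15,0,0],[0.3,0,0],[0.3,0,0]],"dr":[[0,0,0],[0,0,0],[0,0,0]]}' >/dev/null && python3 z.py 22 && python3 -m creep '{"delta_pos":[[0.15,0,0],[0.3,0,0],[0.3,0,0]],"dr":[[0,0,0],[0,0,0],[0,0,0]]}' >/dev/null && python3 z.py 22; python3 hp.py|head -6
```

```text
z 0.1490 F [-0.3  1.   0.3] t 43.4
z 0.1460 F [-0.4 -0.2  0.5] t 43.6
z 0.1430 F [-0.1  1.  -0.4] t 44.0
z 0.1400 F [-0.2  0.5  0.1] t 44.2
z 0.1370 F [0.5 0.4 0.2] t 44.5
135 2 y -7.0 10.0 z -10.0 -8.0
140 116 y -12.0 17.0 z -16.0 2.0
145 140 y -12.0 17.0 z -16.0 2.0
150 154 y -12.0 16.0 z -16.0 2.0
155 393 y -12.0 17.0 z -16.0 2.0
160 37 y -7.0 11.0 z -15.0 -5.0
```

```bash
python3 -m creep '{"delta_pos":[[0.1,0,0],[0.2,0,0],[0.2,0,0]],"dr":[[0,0,0],[0,0,0],[0,0,0]]}' >/dev/null; python3 z.py 12 && python3 -m creep '{"delta_pos":[[0.1,0,0],[0.15,0,0],[0.15,0,0]],"dr":[[0,0,0],[0,0,0],[0,0,0]]}' >/dev/null && python3 z.py 12 && python3 -m creep '{"delta_pos":[[0.1,0,0],[0.15,0,0],[0.15,0,0]],"dr":[[0,0,0],[0,0,0],[0,0,0]]}' >/dev/null && python3 z.py 12 && python3 -m creep '{"delta_pos":[[0.1,0,0],[0.15,0,0],[0.15,0,0]],"dr":[[0,0,0],[0,0,0],[0,0,0]]}' >/dev/null && python3 z.py 12 ; python3 hp.py|head -6
```

```text
z 0.1351 F [-0.4  0.2 -0.3] t 44.9
z 0.1345 F [-2.4 -0.9  5.9] t 45.2
z 0.1345 F [-3.9 -0.8 14.1] t 45.5
135 12 y -10.0 16.0 z -14.0 0.0
140 136 y -12.0 16.0 z -16.0 2.0
145 158 y -12.0 17.0 z -16.0 2.0
150 168 y -12.0 16.0 z -16.0 2.0
155 298 y -12.0 16.0 z -16.0 2.0
160 98 y -11.0 12.0 z -12.0 -7.0
```

A firm stop at 14 N with the head top near 0.157: flush. Retreating and verifying.

```bash
python3 -m creep '{"delta_pos":[[-1,0,0],[-3,0,0],[-6,0,0],[-9,0,0],[-12,0,0],[-14,0,0],[-14,0,0],[-14,0,0]],"dr":[[0,0,0],[0,0,0],[0,0,0],[0,0,0],[0,0,0],[0,0,0],[0,0,0],[0,0,0]]}'
python3 - <<'E'
from h import *
d=snap('wrist','w19');s,q,M=st();B=np.array([.4988,.0667,0]);X=np.array([.975,-.223,0]);Y=np.array([.223,.975,0])
def scan(d,us,vs):
    D=d['depth'];o=[]
    for v in vs:
        for u in us:
            if D[v,u]>0:
                p=atdepth(d,u,v);o.append([(p-B)@X*1000,(p-B)@Y*1000,p[2]*1000])
    return np.array(o)
for n,o in (('wrist',scan(d,range(100,420),range(0,300))),('side',scan(snap('side','s19'),range(255,330),range(150,270)))):
    h=o[(abs(o[:,0])<20)&(abs(o[:,1])<20)&(o[:,2]>145)&(o[:,2]<185)]
    t=h[h[:,2]>np.percentile(h[:,2],70)-4] if len(h) else h
    print(n,'head',len(h),np.percentile(h[:,2],[50,90]) if len(h) else '',t.min(0).round(1),t.max(0).round(1))
    b=o[(o[:,1]>100)&(o[:,1]<150)&(abs(o[:,0]-34)<14)&(o[:,2]>150)&(o[:,2]<180)]
    if len(b): print('bar',b[:,0].min(),b[:,0].max(),np.percentile(b[:,2],97))
    p=o[(abs(o[:,0])<31)&(abs(o[:,1])<31)&(abs(o[:,2]-137)<6)];print('top face',np.median(p[:,2]))
print(s['clock'],s['contact_force'],q)
E
```

```text
clock: 46.35
position: [0.4971, 0.0665, 0.2719]
ee_rot: [0.441, 0.553, 0.441, -0.553]
contact_force: [0.6, 0.6, -0.9]
width: 0.0
wrist head 484 [156.6328228  157.54799462] [-12.9 -13.6 153.4] [ 15.1  14.4 159. ]
bar 26.27861172487515 42.725424756763786 170.55084120120966
top face 136.84895632439253
side head 111 [156.45662412 158.37940753] [-14.5 -13.8 153.7] [ 14.2  13.6 159.7]
bar 25.32043705969197 36.79571763455962 172.53653261894192
top face 137.14233398982645
46.4 [ 0.48910849 -0.42142162 -0.75617289] [0.49651798 0.06645599 0.27113331]
```

```bash
python3 -c "
from rig import manip
print(manip.sign_off())"
```

```text
the job is handed in; nothing more can be done
None
```

The pin is locked and the job is handed in at 46.4 s of the 67 s allowed. I took the pin from the rack, stood it in the bore and let go. I then swung the crank away until the pin dropped, eased it to the middle of its play, and pushed the pin down until the head was flush.

**Final checks**
- **Head height:** the head's top is at 156.6 mm (wrist camera) and 156.5 mm (side camera). Flush is 157 mm, with the bracket top measured at 137 mm. The head is centred on the bore.
- **Seating:** the last push met a firm stop at 14 N.
- **Robot:** it had retreated and was touching nothing at hand-in.
- **Crank:** it stayed near 0.41 rad beyond upright after the pin was pushed home.

**What disagreed or went wrong**
- **Fingertips:** they measured about 26 mm behind the stated TCP. My first grip on the handgrip slipped because of this, so I pushed the crank with a loose straddle of the fingers instead.
- **Crank play:** I felt force rise at about 0.58 and 0.25 rad, a span of 0.33 rad against the stated 0.17. I used the midpoint. The force I read at the crank stayed at or below about 5.5 N at both ends.
- **Missed drop:** I did not feel the pin drop as it happened. The side camera first showed it down at about 0.53 rad, so I may have swung past that point before stopping.
- **Spring catch:** I saw no clear force peak at the catch; at most about 3.5 N was read during the push. The pin's depth shows it went past.
- **Other objects:** I did not re-check the bystanders at the end. The robot had no known contact with them.

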